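Weight the pawl and index the wheel three notches

TASK

On the dividing fixture, hang the larger of the two brass rider weights astride the pawl lever's bar, between its two collars, and leave it hanging there so that the pawl bites. Then grip the knurled knob and turn it anticlockwise seen from above, counting the clicks, to the third notch from home and no farther. Finish while still gripping the knob there with the pawl seated, so that the wheel cannot slip while I mark it: do not let go; leave the smaller weight and the other bench things where they are.

Things in the scene. Friction and masses are not known exactly. Their poses are not given: they have to be found in the camera images.
- indexer: The dividing fixture, fixed to the bench: a grey base 76 mm along its x and 147 mm along its y with two upright spindles. Origin: on the bench surface, on the knob's axis. Its +y points from the knob along the pawl lever to its free end, 138 mm out; its -y to the work spindle with a brass wheel on it, 62 mm from the knob's axis, 43 mm high. Under the knob is a brass star wheel, 85 mm across, 22 to 30 mm above the bench.
- knob_base (a point): Centre of the underside of the knurled dark steel knob on the top of the spindle, 74 mm above the bench. The knob is round, 38 mm in diameter and 24 mm tall (top 98 mm above the bench). The gap around it is free above 67 mm over the bench (the hung weight, about 100 mm from the knob's middle to its own, reaches 94 mm).
- index_spindle (a joint): Turn of the knob, star wheel and wheel in work, rad: 0 in the home notch (end stop), growing anticlockwise seen from above. The notches are 0.349 rad (20 degrees) apart: the first at 0.349, the second at 0.698, the third at 1.047; there are five. A return spring pulls it home with 0.03 to 0.13 N m. With the weight on, turning out of a notch takes up to 0.35 N m; past halfway the pawl draws the knob into the next notch and holds it. Unweighted, it springs back home.
- pawl_lever (a joint): Tilt of the pawl lever, rad: about 0 (-0.03 to 0.02) when its roller is seated in a notch (the bar is then level), rising to about 0.1 when the roller rides over a tooth; the bar's free end goes up as it grows.
- bar_seat (a point): Middle of the free stretch of the lever's round steel bar, on the top of the bar: 100 mm from the knob's axis and 63 mm above the bench when the lever is level. The bar is 10 mm thick and runs along the fixture's y; two collars 17 mm in diameter leave 44 mm free between them; the bar may swing up a little but not down when pressed.
- rider_large: The larger brass rider weight, an upside-down U, 250 g (may vary by a fifth), standing on its two cheeks. Origin: centre of its underside; z up. Outside 36 mm along its x, 28 mm along its y. The slot between the cheeks, open below, is 18 mm wide along its x, runs right through along its y, and its roof is 34 mm above the origin. On top is a flat grip tab 12 mm thick along its x, 22 mm along its y, 45 to 65 mm above the origin.
- slot_roof (a point): Centre of the roof of the larger rider's slot: the point that comes to rest on the top of the bar.
- rider_small: The smaller brass rider weight of the same shape, 26 x 18 mm, 41 mm tall; not for this plate. Origin: centre of its underside.
- loupe: A black watchmaker's eyeglass, 36 mm across, 31 mm tall, standing on the bench. Origin: centre of its underside.
- oil_cup: A small brown wooden oil cup, 30 mm across, 20 mm tall. Origin: centre of its underside.

How it is judged:
On the way, in this order (a step that is already met when the one before it is completed fails the run):
1. the larger rider hangs astride the bar between the collars, let go (z of bar_seat in the frame of rider_large between 0.03 and 0.037 m and horizontal distance between bar_seat and slot_roof below 0.012 m and angle between rider_large's own z axis and vertical below 0.35 rad and contact force between rider_large and pawl_lever above 1 N and contact force between rider_large and the fingers below 0.05 N and value of joint index_spindle below 0.17 rad), for 0.3 s.
2. the gripped knob passes the first click (value of joint index_spindle above 0.2 rad and contact force between the fingers and index_spindle above 1 N), for 0.05 s.
At the end, for the whole second after the job is handed in: The spindle rests in the third notch (60 degrees from home, within 4) with the pawl lever down (below 0.035 rad), the fingers press the knob with over 2 N, and the larger rider hangs upright (within 20 degrees) astride the bar between the collars, carried by the lever alone (value of joint index_spindle between 0.977 and 1.117 rad and velocity of joint index_spindle between -0.1 and 0.1 rad/s and value of joint pawl_lever below 0.035 rad and contact force between the fingers and index_spindle above 2 N and z of bar_seat in the frame of rider_large between 0.03 and 0.037 m and horizontal distance between bar_seat and slot_roof below 0.012 m and angle between rider_large's own z axis and vertical below 0.35 rad and contact force between rider_large and pawl_lever above 1 N and contact force between rider_large and the arm below 0.05 N); the arm keeps its last pose, push and grip.
It fails at once if the knob was turned past the third notch into the next (value of joint index_spindle above 1.24 rad).
It fails at once if the smaller rider was moved (distance of rider_small from where it was at the start of the episode above 0.02 m).
It fails at once if a bench thing near the work was moved (distance of any of loupe, oil_cup from where it was at the start of the episode above 0.02 m).
It also fails if it takes over 58 s, if anything falls off the work surface, if the arm or the gripper's body presses on something with over 40 N, if the wrist force passes 120 N, or if a joint passes its speed limit or range.

ROBOT

A 7-joint arm with a two-finger parallel gripper is mounted at the origin on a cart in front of the work surface, level with it; the furniture and walls round the work are solid. World frame = base frame: x ahead of the robot, y to its left, z up, the work surface at z = 0. Lengths are in m, angles in rad, forces in N, time in s.
With the tool pointing down it reaches from about 0.4 to 0.85 m from the base axis. Payload 10.4 kg.
Tool frame: the origin (TCP) lies at the very end of the fingers, on their centre line; the grasp point (between the pads) lies 19 mm behind it; z points along the fingers, y is the direction in which the jaws open and shut (so a half turn about z gives the same grasp; the last joint's range is limited). The gripper opens to 87 mm and grips with 3 to 60 N. Pads are 19 mm wide; open, the fingers measure 117 mm over their backs; the gripper's body (75 mm by 190 mm) begins 51 mm behind the grasp point.
Start: joints at [-1.286, 0.332, -0.065, 1.46, 0.022, 1.35, -0.088], TCP at [0.189, 0.596, 0.223] pointing down, gripper open.
Joint ranges: [-2.6, 2.6], [-0.5, 2.12], [-1.47, 1.34], [0.16, 2.42], [-1.27, 4.41], [0.06, 2.06], [-2.6, 2.6]. Speed limits (rad/s): [2.22, 2.22, 2.79, 2.79, 3.14, 3.14, 3.14].

INTERFACE

Orientations are given as a unit quaternion [x, y, z, w].
In Python, from bench import r gives the robot as it stands.
- The arm moves only by the tool move_arm, never from a script. Its argument "deltas" is a list of rows, each a list of 5 numbers: the gripper's target within -1 to 1 (fully open at 1, half-way at 0, shut at -1), then the shift along the tool's x, y, z as a fraction of full scale, then the turn about the tool's z as a fraction of full scale. A call has 1 to 12 rows; each row shifts and turns the commanded pose from where the row before left it, along the tool's axes as they then stand; what a row does not reach is not made up. Full scale, the value 1, is 2.5 cm for a shift and 90 degrees for a turn. A row lasts 1/12 s, in which the tool goes at most 41.7 mm and 7.16 degrees, less where a joint would pass 70% of its speed; a pose out of reach is approached as far as the arm can. A call with a number of a shift or a turn outside -1 to 1 is refused whole. A call with a gripper value outside its range is refused whole. The fingers move at their own pace and stop on an object; "squeeze" is the grip in N (left out, the last holds). Time passes only in rows, so rows that do not move let the fingers close. It gives the time, the measured TCP pose, the force and the opening at its end, in the units of the state.
- r.read_state(): the state, without advancing time (a new reading comes with each control period).
- r.camera(name): name is "scene" or "top"; returns the picture (384x512x3 uint8, red, green, blue); there is no depth.
- r.camera_info(name): a dict with "K" (3x3 intrinsics, pixels), "k1" (the pictures are not rectified: a ray, as slopes to the right and down, at radius r is drawn at 1 + k1 r^2 times it, then the intrinsics apply), "R" (3x3) and "t" (3): a world point X has camera coordinates R X + t. Camera axes: x right, y down, z forward; pixel columns grow to the right and rows downward; lengths in m; the calibration is good to about 2 mm. A picture is of the moment at which its call begins. camera_info takes no time and is no camera call.
- r.close_job(): hands the job in, once; it reports no verdict.
Trained networks look in the newest picture that a camera, given by its name, has taken for a name from the list of things; names that differ only in an ending like _2 or _b are one class to them, and where a whole thing is asked for, a point or a joint stands for the part that bears it (a point fixed in the world has none). Each returns a list of dicts, best first, with "confidence" (0 to 1); they miss things now and then, are a little off and sometimes report something else, mostly with a low value. They report only what shows in the picture. A call takes as long as a camera call.
- r.boxes_of(camera, label): "position" ([x, y, z] in m, in the coordinates of the camera as it stood for that picture, good to about 4 mm: the middle of the surface that is visible of it).
- r.tip_of(camera, label): "position" ([x, y, z] in m, in the coordinates of the camera as it stood for that picture, good to about 4 mm: a listed point, or the origin of a listed thing).
The state is a dict: "time": time; "joint_positions": joint angles; "joint_vel": joint speeds; "joint_torque": joint torques, N m; "ee_pos": TCP position; "eef_rot": TCP orientation; "ft_force": force on the tool from outside, world axes, zero at the start; "torque": the same for the moment, N m; "width": finger opening in m.
Only numpy, scipy, OpenCV 4.12 (cv2) and the standard library are available. Lean on these libraries where they do the work, as an engineer would, in place of code of your own. Each camera call takes 0.05 s, during which the arm holds its last target.

## Working session

There is one attempt and no reset: what is moved stays moved. The work goes in short steps, Python scripts to look and compute and a tool call to move; the robot and the scene stay as the last step left them, time stands still between calls to the robot, and variables do not carry over. Pictures are saved under pics/ and viewed, and the job is handed in when it is done.

Besides the shell and the picture viewer there is one more tool, called after "Request:" as name(argument=value, ...), one argument or row to a line, values as JSON. move_arm: Moves the arm, as the interface text tells. Shift numbers are shares of 2.5 cm and turn numbers shares of 90 degrees, none past 1 either way. Its arguments: {"type":"object","properties":{"deltas":{"type":"array","items":{"type":"array","items":{"type":"number"}}},"squeeze":{"type":"number"}},"required":["deltas"]}

```bash
mkdir -p pics; ls
cat > h.py <<'E'
from bench import r
import numpy as np, cv2
from scipy.spatial.transform import Rotation as Ro
def cam2w(name,p):
    i=r.camera_info(name); R=np.array(i["R"]);t=np.array(i["t"])
    return R.T@(np.array(p)-t)
def proj(name,X):
    i=r.camera_info(name); R=np.array(i["R"]);t=np.array(i["t"]);K=np.array(i["K"])
    c=R@np.array(X)+t; s=c[:2]/c[2]; s=s*(1+i["k1"]*(s@s)); return K[:2,:2]@s+K[:2,2]
def ray(name,uv,z):
    i=r.camera_info(name); R=np.array(i["R"]);t=np.array(i["t"]);K=np.array(i["K"])
    d=(np.array(uv)-K[:2,2])/np.array([K[0,0],K[1,1]]); s=d.copy()
    for _ in range(20): s=d/(1+i["k1"]*(s@s))
    D=R.T@np.array([*s,1]); C=-R.T@t
    return C+D*(z-C[2])/D[2]
def snap(name,fn):
    im=r.camera(name); cv2.imwrite("pics/"+fn,im[:,:,::-1]); return im
E
python3 - <<'E'
from h import *
for c in ["scene","top"]:
    snap(c,c+"0.png"); i=r.camera_info(c); print(c,-np.array(i["R"]).T@np.array(i["t"]),i["K"][0][0],i["k1"])
    for l in ["rider_large","rider_small","slot_roof","bar_seat","knob_base","indexer","loupe","oil_cup"]:
        for d in r.tip_of(c,l)[:3]: print(l,cam2w(c,d["position"]).round(3),round(d["confidence"],2),{k:v for k,v in d.items() if k not in("position","confidence")})
s=r.read_state();print(s)
E
```

```text
pics
scene [-0.1357943  -0.48731132  0.73140706] 498.96190236869586 0.01167156010882343
rider_large [ 0.521  0.282 -0.004] 0.69 {}
rider_small [ 0.449 -0.031 -0.002] 0.56 {}
slot_roof [0.522 0.283 0.037] 0.54 {}
bar_seat [0.357 0.274 0.066] 0.5 {}
knob_base [0.387 0.178 0.075] 0.64 {}
indexer [ 0.385  0.177 -0.   ] 0.95 {}
loupe [ 0.434 -0.11  -0.001] 0.74 {}
oil_cup [ 0.543  0.153 -0.001] 0.43 {}
top [0.33335741 0.10320306 0.998175  ] 467.12789058034366 0.05336431390693998
rider_large [0.52  0.279 0.004] 0.73 {}
rider_small [ 0.448 -0.028  0.002] 0.58 {}
rider_small [ 0.43  -0.105 -0.001] 0.2 {}
slot_roof [0.526 0.282 0.036] 0.81 {}
bar_seat [0.365 0.274 0.061] 0.68 {}
knob_base [0.389 0.175 0.077] 0.97 {}
indexer [0.388 0.181 0.004] 0.67 {}
indexer [ 0.451 -0.029 -0.001] 0.21 {}
loupe [ 0.431 -0.104  0.003] 0.72 {}
oil_cup [0.543 0.152 0.004] 0.45 {}
{'time': 0.9, 'joint_positions': array([-1.28556079,  0.33216857, -0.06468435,  1.46012129,  0.02158672,
        1.3499196 , -0.08849137]), 'joint_vel': array([-1.96913527e-03, -8.90074866e-05, -4.28293644e-04,  8.80163346e-04,
        6.10507068e-04,  8.93090441e-04, -1.07304837e-04]), 'joint_torque': array([-7.72728690e-04, -6.23027444e+01,  2.40444776e-02, -3.90143216e+01,
       -6.12927647e-02,  3.10178124e-02, -1.47864637e-05]), 'ee_pos': array([0.18936302, 0.59562929, 0.22258494]), 'eef_rot': array([ 1.53313406e-01,  9.88177615e-01,  3.94331462e-05, -6.15686786e-06]), 'ft_force': array([-0.39700135,  0.20879376,  0.05150464]), 'torque': array([0.05669296, 0.00383197, 0.01793037]), 'width': 0.08705679190874487}
```

View pics/scene0.png

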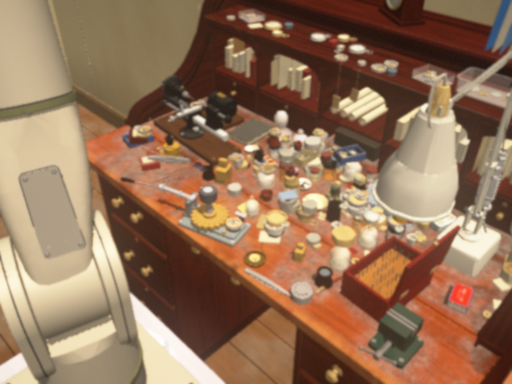

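View pics/top0.png

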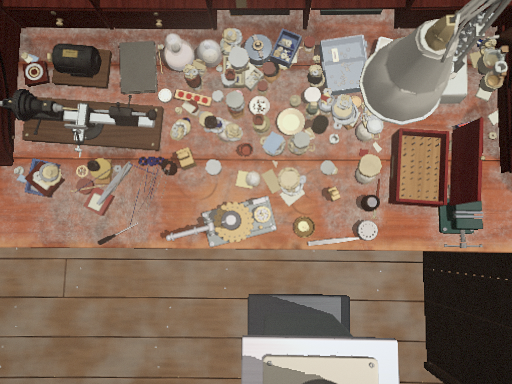

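Run:
```python
from h import *
pts={"rl":(.521,.281,.0),"rs":(.449,-.03,0),"seat":(.361,.274,.063),"knob":(.388,.177,.098),"loupe":(.432,-.107,0),"oil":(.543,.152,0),"tcp":(.189,.596,.22)}
for c in ["scene","top"]:
    for k,v in pts.items(): print(c,k,proj(c,v).round(1))
a=cv2.imread("pics/top0.png"); cv2.imwrite("pics/ztop.png",cv2.resize(a[140:260,90:300],None,fx=3.8,fy=3.8,interpolation=cv2.INTER_CUBIC))
a=cv2.imread("pics/scene0.png"); cv2.imwrite("pics/zsc.png",cv2.resize(a[140:260,110:310],None,fx=4,fy=4,interpolation=cv2.INTER_CUBIC))
```

```text
scene rl [223.5 180. ]
scene rs [298.8 257. ]
scene seat [171.3 188.3]
scene knob [208.  189.1]
scene loupe [322.9 281.1]
scene oil [266.9 198.7]
scene tcp [ 11.8 102.6]
top rl [187.7 161. ]
top rs [331.5 194.9]
top seat [183.6 234. ]
top knob [230.9 219.7]
top loupe [368. 203.]
top oil [247.1 151.4]
top tcp [-39.1 337.8]
```

View pics/ztop.png

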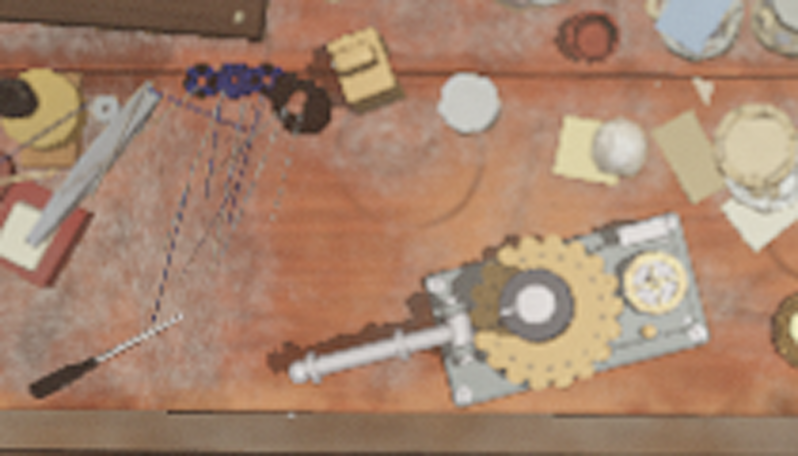

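View pics/zsc.png

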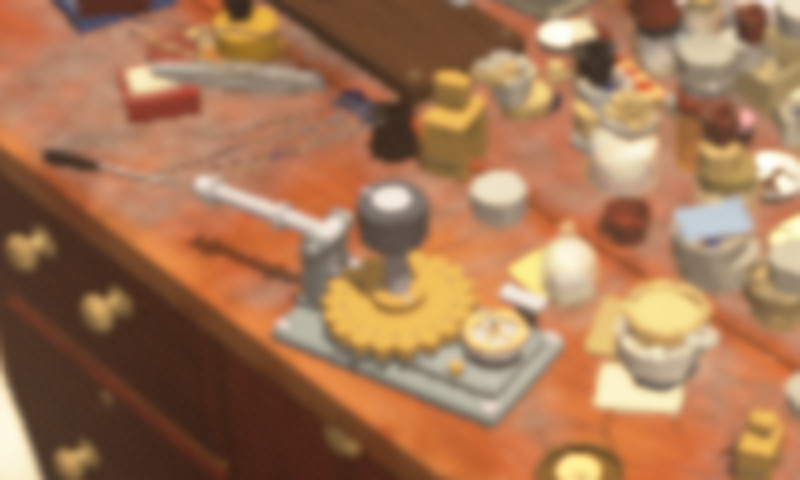

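Run:
```python
from h import *
a=cv2.imread("pics/top0.png"); 
p=cv2.resize(a[140:176,166:216],None,fx=16,fy=16,interpolation=cv2.INTER_CUBIC)
cv2.imwrite("pics/r1.png",p[:576,:800])
a=cv2.imread("pics/scene0.png"); p=cv2.resize(a[150:190,200:250],None,fx=14,fy=14,interpolation=cv2.INTER_CUBIC);cv2.imwrite("pics/r2.png",p)
a=cv2.imread("pics/top0.png");p=cv2.resize(a[200:250,160:240],None,fx=10,fy=10,interpolation=cv2.INTER_CUBIC);cv2.imwrite("pics/r3.png",p)
```

```text
(no output)
```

View pics/r1.png

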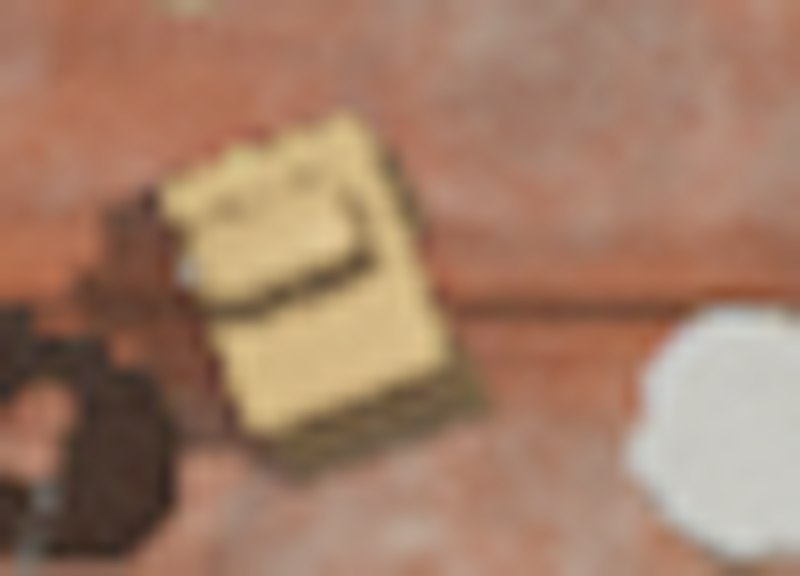

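View pics/r2.png

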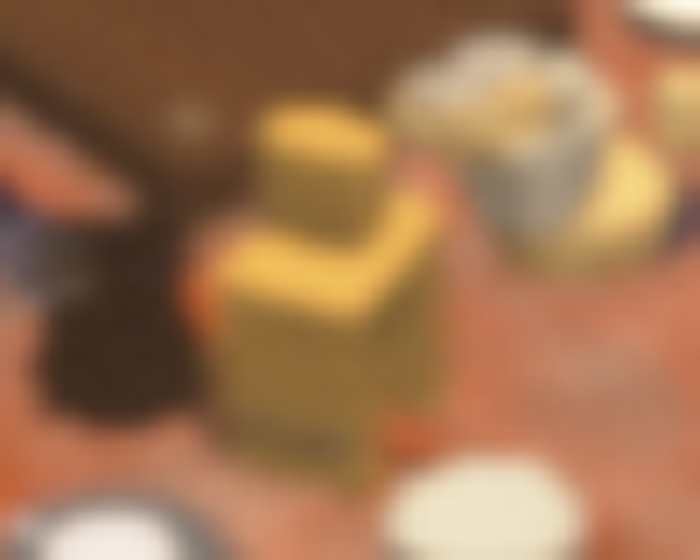

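View pics/r3.png

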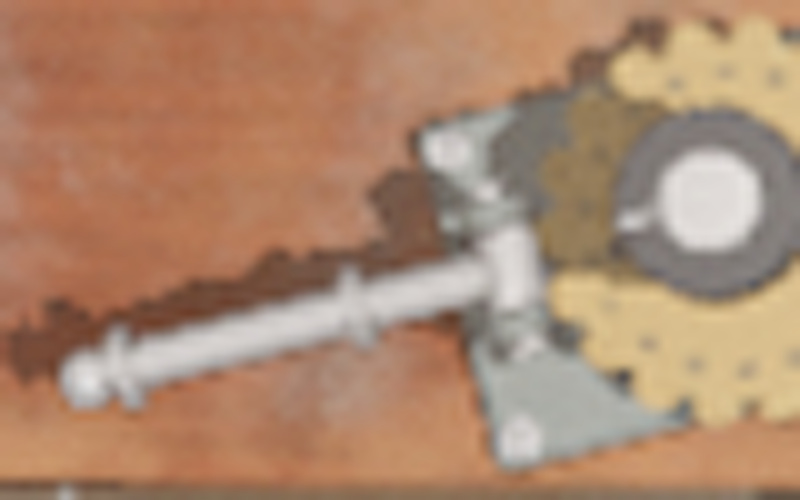

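Run:
```python
from h import *
def q(p,f,o,z): return ray("top",(np.array(p)+.5)/f-.5+np.array(o),z)
C=[q(p,16,(166,140),.045) for p in [(160,190),(345,110),(450,360),(255,435)]]
print(np.round(C,4)); print(np.mean(C,0)); 
for a,b in [(0,1),(3,2),(0,3),(1,2)]:
    d=C[b]-C[a]; print(np.linalg.norm(d),np.degrees(np.arctan2(d[1],d[0])))
T=[q(p,16,(166,140),.065) for p in [(185,225),(335,190),(370,250),(215,300)]]
print("tab",np.mean(T,0))
k=q((710,200),10,(160,200),.098); l=q((125,367),10,(160,200),.058); rr=q((358,303),10,(160,200),.058)
print("knob",k,"coll",l,rr,"mid",(l+rr)/2, np.linalg.norm(l-rr)); 
for d in (l-rr,(l+rr)/2-k): print(np.linalg.norm(d[:2]),np.degrees(np.arctan2(d[1],d[0])))
s=r.read_state(); print(Ro.from_quat(s['eef_rot']).as_matrix().round(3))
```

```text
[[0.5327 0.299  0.045 ]
 [0.5434 0.2751 0.045 ]
 [0.5105 0.2606 0.045 ]
 [0.5005 0.2857 0.045 ]]
[0.52176298 0.28010019 0.045     ]
0.026133188432262203 -65.73054250997077
0.026991152824540794 -68.21259859289083
0.03484279348433386 -157.62517819550823
0.03599405432877936 -156.23884107965122
tab [0.52196179 0.27984038 0.065     ]
knob [0.38837725 0.17763259 0.098     ] coll [0.3564218  0.29802546 0.058     ] [0.36957635 0.2514947  0.058     ] mid [0.36299907 0.27476008 0.058     ] 0.048354455370097194
0.048354455370097194 105.78595167566873
0.10038825167823187 104.64327704677477
[[-0.953  0.303 -0.   ]
 [ 0.303  0.953  0.   ]
 [ 0.     0.    -1.   ]]
```

```bash
cat >> h.py <<'E'
def plan(tx,ty,tz,tphi=None,n=10,g=1.0):
    s=r.read_state(); p=np.array(s['ee_pos']); M=Ro.from_quat(s['eef_rot']).as_matrix()
    phi=np.degrees(np.arctan2(M[1,1],M[0,1])); print("t",round(s['time'],2),"now",p.round(4),"phi",round(phi,2),"F",np.round(s['ft_force'],2),"w",round(s['width'],4))
    if tphi is None: tphi=phi
    d=(tphi-phi+180)%360-180
    rows=[]; P=p.copy(); f=phi
    for i in range(n):
        st=(np.array([tx,ty,tz])-P)/(n-i); a=np.radians(f)
        X=np.array([-np.sin(a),np.cos(a),0]);Y=np.array([np.cos(a),np.sin(a),0])
        row=[g]+[round(v/.025,3) for v in (st@X,st@Y,-st[2])]+[round(-d/n/90,4)]
        P=P+.025*(row[1]*X+row[2]*Y-row[3]*np.array([0,0,1])); f-=row[4]*90
        rows.append([float(v) for v in row])
    print(rows); print("end",P.round(4),round(f,2), "max",np.abs(np.array(rows)[:,1:]).max(0))
E
python3 -c "
from h import *
plan(.522,.28,.14,23,24)"
```

```text
t 0.9 now [0.1894 0.5956 0.2226] phi 72.36 F [-0.4   0.21  0.05] w 0.0871
[[1.0, -0.688, -0.333, 0.138, 0.0229], [1.0, -0.699, -0.308, 0.138, 0.0229], [1.0, -0.71, -0.283, 0.138, 0.0229], [1.0, -0.72, -0.257, 0.138, 0.0229], [1.0, -0.728, -0.231, 0.138, 0.0229], [1.0, -0.736, -0.205, 0.138, 0.0229], [1.0, -0.743, -0.178, 0.138, 0.0229], [1.0, -0.749, -0.152, 0.137, 0.0229], [1.0, -0.754, -0.125, 0.138, 0.0229], [1.0, -0.758, -0.097, 0.137, 0.0229], [1.0, -0.761, -0.07, 0.138, 0.0229], [1.0, -0.763, -0.043, 0.137, 0.0229], [1.0, -0.764, -0.015, 0.138, 0.0229], [1.0, -0.764, 0.012, 0.137, 0.0229], [1.0, -0.763, 0.04, 0.138, 0.0229], [1.0, -0.761, 0.067, 0.137, 0.0229], [1.0, -0.759, 0.095, 0.138, 0.0229], [1.0, -0.755, 0.122, 0.137, 0.0229], [1.0, -0.75, 0.149, 0.138, 0.0229], [1.0, -0.744, 0.176, 0.137, 0.0229], [1.0, -0.737, 0.203, 0.138, 0.0229], [1.0, -0.729, 0.229, 0.137, 0.0229], [1.0, -0.72, 0.255, 0.138, 0.0229], [1.0, -0.711, 0.28, 0.137, 0.0229]]
end [0.522 0.28  0.14 ] 22.9 max [0.764  0.333  0.138  0.0229]
```

Request:
move_arm(
  deltas=[
    [1,-0.69,-0.33,0.1,0.023],
    [1,-0.7,-0.31,0.1,0.023],
    [1,-0.71,-0.28,0.1,0.023],
    [1,-0.72,-0.26,0.1,0.023],
    [1,-0.73,-0.23,0.1,0.023],
    [1,-0.74,-0.2,0.1,0.023],
    [1,-0.74,-0.18,0.1,0.023],
    [1,-0.75,-0.15,0.1,0.023],
    [1,-0.75,-0.12,0.1,0.023],
    [1,-0.76,-0.1,0.1,0.023],
    [1,-0.76,-0.07,0.1,0.023],
    [1,-0.76,-0.04,0.1,0.023],
  ],
)

```text
time: 1.9
ee_pos: [0.3571, 0.4366, 0.1923]
eef_rot: [0.364, 0.931, 0.0, -0.0]
ft_force: [-0.1, -0.6, -0.1]
width: 0.0873
```

```bash
python3 -c "
from h import *
plan(.522,.28,.14,23,12)"
```

```text
t 1.9 now [0.3571 0.4366 0.1923] phi 47.31 F [-0.13 -0.58 -0.13] w 0.0873
[[1.0, -0.758, -0.011, 0.174, 0.0225], [1.0, -0.758, 0.016, 0.174, 0.0225], [1.0, -0.757, 0.043, 0.174, 0.0225], [1.0, -0.755, 0.069, 0.175, 0.0225], [1.0, -0.752, 0.096, 0.174, 0.0225], [1.0, -0.748, 0.122, 0.175, 0.0225], [1.0, -0.743, 0.149, 0.174, 0.0225], [1.0, -0.738, 0.175, 0.175, 0.0225], [1.0, -0.731, 0.201, 0.174, 0.0225], [1.0, -0.724, 0.227, 0.175, 0.0225], [1.0, -0.715, 0.252, 0.174, 0.0225], [1.0, -0.705, 0.277, 0.175, 0.0225]]
end [0.522 0.28  0.14 ] 23.01 max [0.758  0.277  0.175  0.0225]
```

Request:
move_arm(
  deltas=[
    [1,-0.75,-0.01,0.15,0.0225],
    [1,-0.76,0.02,0.15,0.0225],
    [1,-0.76,0.04,0.15,0.0225],
    [1,-0.75,0.07,0.15,0.0225],
    [1,-0.75,0.1,0.15,0.0225],
    [1,-0.75,0.12,0.15,0.0225],
    [1,-0.74,0.15,0.15,0.0225],
    [1,-0.74,0.17,0.15,0.0225],
    [1,-0.73,0.2,0.15,0.0225],
    [1,-0.72,0.23,0.15,0.0225],
    [1,-0.72,0.25,0.15,0.0225],
    [1,-0.7,0.28,0.15,0.0225],
  ],
)

```text
time: 2.9
ee_pos: [0.5224, 0.281, 0.1471]
eef_rot: [0.552, 0.834, -0.0, -0.0]
ft_force: [-0.4, 0.6, -1.0]
width: 0.0869
```

Request:
move_arm(
  deltas=[
    [1,0,0,0,0],
    [1,0,0,0,0],
  ],
)

```text
time: 3.07
ee_pos: [0.5221, 0.2808, 0.1471]
eef_rot: [0.552, 0.834, -0.0, 0.0]
ft_force: [-0.5, -0.1, -0.1]
width: 0.087
```

```bash
python3 -c "
from h import *
plan(.522,.28,.085,23,4)
snap('scene','s1.png');a=snap('top','t1.png')
a=cv2.imread('pics/top0.png')
b=cv2.imread('pics/t1.png')
cv2.imwrite('pics/t1z.png',cv2.resize(b[110:260,110:310],None,fx=4,fy=4))
b=cv2.imread('pics/s1.png')
cv2.imwrite('pics/s1z.png',cv2.resize(b[90:240,130:330],None,fx=4,fy=4,interpolation=cv2.INTER_CUBIC))"
```

```text
t 3.07 now [0.5221 0.2808 0.1471] phi 23.04 F [-0.46 -0.06 -0.09] w 0.087
[[1.0, -0.007, -0.004, 0.621, 0.0001], [1.0, -0.007, -0.005, 0.621, 0.0001], [1.0, -0.007, -0.004, 0.62, 0.0001], [1.0, -0.008, -0.005, 0.621, 0.0001]]
end [0.522 0.28  0.085] 23.01 max [8.00e-03 5.00e-03 6.21e-01 1.00e-04]
```

View pics/s1z.png

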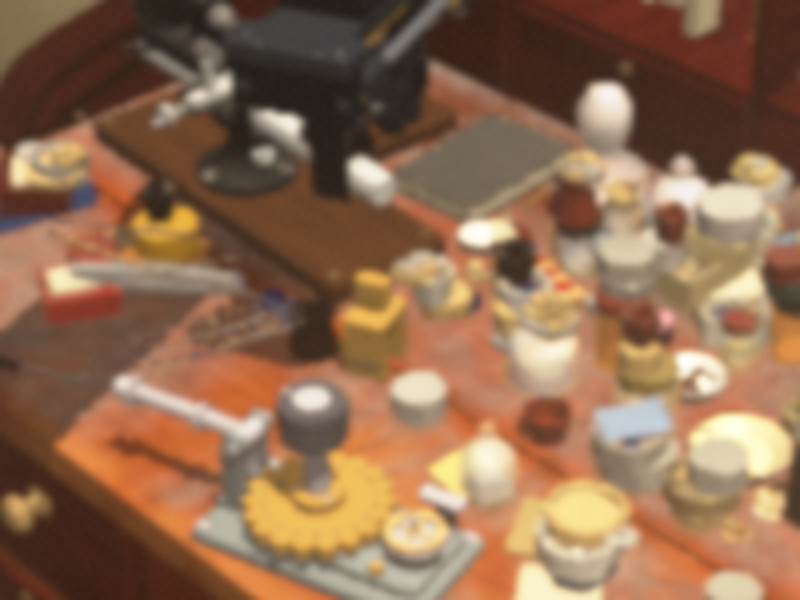

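View pics/t1z.png

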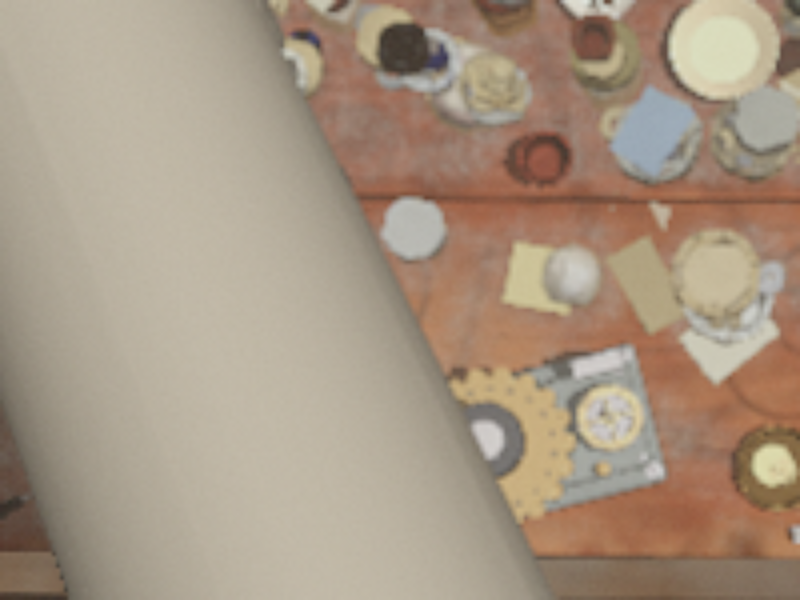

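```bash
python3 -c "
from h import *
for p in [(162,115),(162,150),(155,118),(140,95)]:
  print(p,ray('top',p,.0).round(3),ray('top',p,.1).round(3))
for p in [(.522,.281,.147),(.522,.281,.065)]: print(proj('scene',p))
"
```

```text
(162, 115) [0.623 0.34  0.   ] [0.594 0.316 0.1  ]
(162, 150) [0.545 0.338 0.   ] [0.524 0.314 0.1  ]
(155, 118) [ 0.616  0.355 -0.   ] [0.588 0.33  0.1  ]
(140, 95) [0.668 0.39  0.   ] [0.635 0.361 0.1  ]
[221.28231523 128.38355546]
[222.72003004 158.01942257]
```

Request:
move_arm(
  deltas=[
    [1,-0.01,0,0.5,0],
    [1,-0.01,0,0.5,0],
    [1,-0.01,0,0.5,0],
    [1,0,0,0.5,0],
    [1,0,0,0.4,0],
  ],
)

```text
time: 3.58
ee_pos: [0.5205, 0.2814, 0.0853]
eef_rot: [0.55, 0.835, -0.001, -0.0]
ft_force: [0.0, 0.2, -0.3]
width: 0.0871
```

```bash
python3 -c "
from h import *
for z in (0,.03,.06,.09,.12,.15):
  X=ray('top',(157,118),z); print(X.round(3),proj('scene',X))
"
```

```text
[0.616 0.351 0.   ] [232.34047269 154.30674877]
[0.608 0.344 0.03 ] [231.57450349 147.04484603]
[0.599 0.336 0.06 ] [230.77577912 139.47317592]
[0.591 0.329 0.09 ] [229.94213881 131.57135467]
[0.582 0.321 0.12 ] [229.07122618 123.31715789]
[0.574 0.314 0.15 ] [228.16046649 114.68630668]
```

Request:
move_arm(
  deltas=[
    [0,0.03,-0.03,0.3,0],
    [0,0.03,-0.03,0.3,0],
    [0,0,0,0.3,0],
  ],
)

```text
time: 3.83
ee_pos: [0.5213, 0.2838, 0.0664]
eef_rot: [0.55, 0.835, 0.003, 0.001]
ft_force: [4.0, 2.0, 29.1]
width: 0.0741
```

```bash
python3 -c "
from h import *
plan(.522,.28,.049,23,3,0)
snap('scene','s2.png')
b=cv2.imread('pics/s2.png')
cv2.imwrite('pics/s2z.png',cv2.resize(b[90:210,140:300],None,fx=5,fy=5,interpolation=cv2.INTER_CUBIC))"
```

```text
t 3.83 now [0.5213 0.2838 0.0664] phi 23.23 F [ 4.03  2.   29.1 ] w 0.0741
[[0.0, -0.051, -0.011, 0.233, 0.0008], [0.0, -0.05, -0.012, 0.232, 0.0008], [0.0, -0.051, -0.011, 0.233, 0.0008]]
end [0.522 0.28  0.049] 23.01 max [0.051  0.012  0.233  0.0008]
```

View pics/s2z.png

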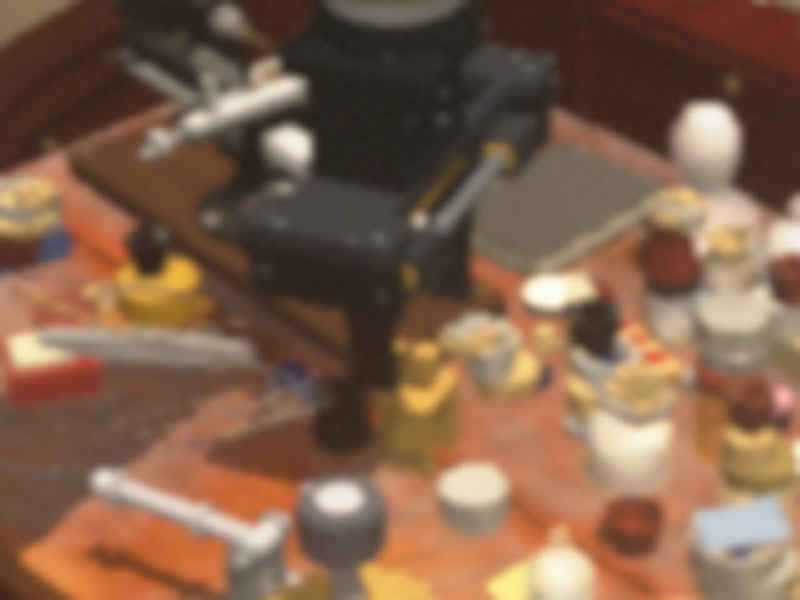

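```bash
python3 -c "
from h import *
s=r.read_state();print(s['torque'],s['ft_force'],s['ee_pos'],s['joint_torque'])"
```

```text
[ 0.74025576 -1.18095964 -0.00815254] [ 4.21153643  1.44585351 10.18680786] [0.52245996 0.28441065 0.06657799] [-2.97972746e-01 -5.15596390e+01  3.90913099e+00 -2.50567943e+01
  8.75572278e-02  2.72771001e+00  4.70565719e-03]
```

Request:
move_arm(
  deltas=[
    [0.2,0,0,-0.5,0],
    [0.2,0,0,-0.5,0],
  ],
)

```text
time: 4.05
ee_pos: [0.519, 0.2823, 0.0904]
eef_rot: [0.55, 0.835, -0.001, -0.0]
ft_force: [0.2, 0.3, 0.6]
width: 0.0579
```

```bash
python3 -c "
from h import *
s=r.read_state();print(s['torque'],s['ft_force'],s['ee_pos'],s['width'])"
```

```text
[-0.0735082  -0.01682988  0.05468817] [0.18921917 0.30428603 0.61867401] [0.51903181 0.28225158 0.09036362] 0.05794207415967709
```

```bash
python3 -c "
from h import *
a=cv2.imread('pics/top0.png'); b=cv2.imread('pics/scene0.png')
f=4
A=cv2.resize(a[80:230,60:260],None,fx=f,fy=f); B=cv2.resize(b[60:210,110:310],None,fx=f,fy=f)
def dr(phi,col,z,L,W):
  u=np.array([np.cos(np.radians(phi)),np.sin(np.radians(phi))]);v=np.array([-u[1],u[0]]);c=np.array([.522,.28])
  for im,n,o in((A,'top',(60,80)),(B,'scene',(110,60))):
    P=[]
    for i,j in((1,1),(1,-1),(-1,-1),(-1,1)):
      q=c+u*L*i+v*W*j; P.append((proj(n,[*q,z])-o)*f)
    cv2.polylines(im,[np.int32(P)],True,col,1)
dr(23,(0,0,255),.135,.095,.0375); dr(113,(0,255,0),.118,.095,.0375); dr(113,(255,0,0),.048,.035,.01)
cv2.imwrite('pics/oA.png',A);cv2.imwrite('pics/oB.png',B)"
```

```text
(no output)
```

View pics/oA.png

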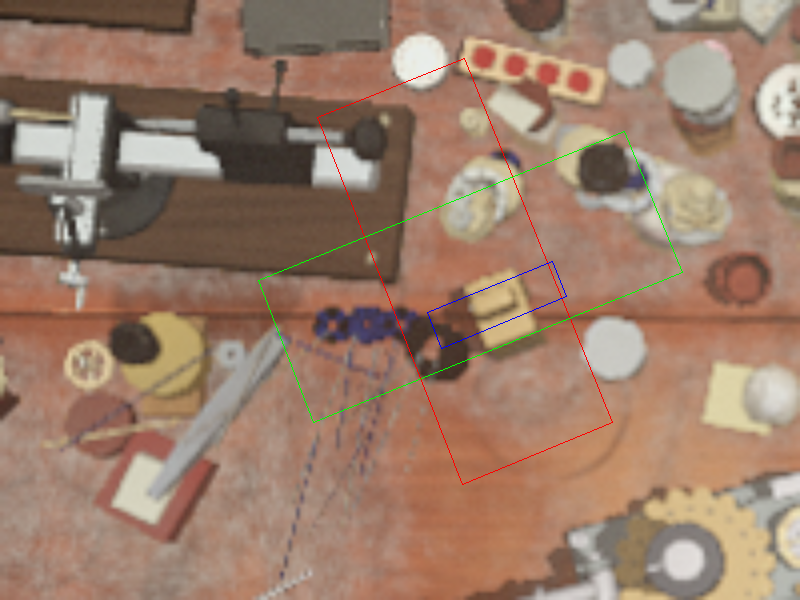

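View pics/oB.png

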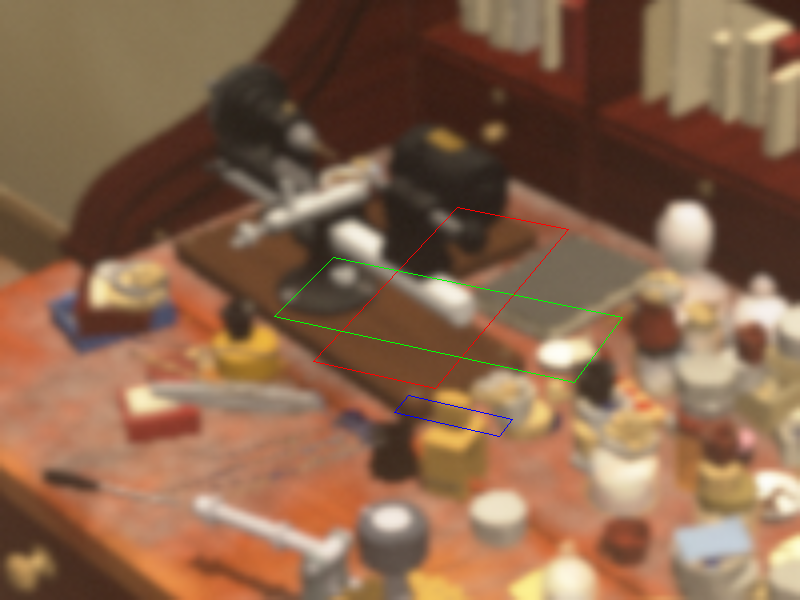

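```bash
python3 -c "
from h import *
s=r.read_state();print(s['joint_positions'].round(3))
plan(.522,.28,.13,23,2)
plan(.522,.28,.13,113,13)
"
```

```text
[-0.803  0.37   0.278  1.721 -0.113  1.068 -0.083]
t 4.05 now [0.519  0.2823 0.0904] phi 23.23 F [0.19 0.3  0.62] w 0.0579
[[1.0, -0.065, 0.037, -0.793, 0.0013], [1.0, -0.065, 0.037, -0.792, 0.0013]]
end [0.522 0.28  0.13 ] 22.99 max [0.065  0.037  0.793  0.0013]
t 4.05 now [0.519  0.2823 0.0904] phi 23.23 F [0.19 0.3  0.62] w 0.0579
[[1.0, -0.01, 0.006, -0.122, -0.0767], [1.0, -0.011, 0.004, -0.122, -0.0767], [1.0, -0.011, 0.003, -0.122, -0.0767], [1.0, -0.011, 0.002, -0.122, -0.0767], [1.0, -0.011, 0.0, -0.122, -0.0767], [1.0, -0.011, -0.001, -0.122, -0.0767], [1.0, -0.011, -0.002, -0.122, -0.0767], [1.0, -0.011, -0.004, -0.122, -0.0767], [1.0, -0.011, -0.005, -0.122, -0.0767], [1.0, -0.01, -0.006, -0.122, -0.0767], [1.0, -0.009, -0.007, -0.122, -0.0767], [1.0, -0.008, -0.008, -0.122, -0.0767], [1.0, -0.006, -0.01, -0.121, -0.0767]]
end [0.522 0.28  0.13 ] 112.96 max [0.011  0.01   0.122  0.0767]
```

Request:
move_arm(
  deltas=[
    [0.2,-0.06,0.04,-0.8,0],
    [0.2,-0.06,0.04,-0.8,0.04],
    [0,0,0,0,0.077],
    [0,0,0,0,0.077],
    [0,0,0,0,0.077],
    [0,0,0,0,0.077],
    [0,0,0,0,0.077],
    [0,0,0,0,0.077],
    [0,0,0,0,0.077],
    [0,0,0,0,0.077],
    [0,0,0,0,0.077],
    [0,0,0,0,0.077],
  ],
)

```text
time: 5.05
ee_pos: [0.5223, 0.2805, 0.1309]
eef_rot: [0.94, 0.342, 0.0, -0.0]
ft_force: [0.0, -1.2, 0.3]
width: 0.0434
```

Request:
move_arm(
  deltas=[
    [0,0,0,0,0.077],
    [0,0,0,0,0.077],
    [0,0,0,0,0.04],
    [0,0,0,0,0],
  ],
)

```text
time: 5.38
ee_pos: [0.5222, 0.2806, 0.1308]
eef_rot: [0.98, 0.197, 0.0, -0.0]
ft_force: [-0.3, 0.9, -0.3]
width: 0.0436
```

```bash
python3 -c "
from h import *
s=r.read_state();print(s['joint_positions'].round(3))
plan(.522,.28,.07,-67,5,0)
snap('scene','s3.png')
for l in ['rider_large','slot_roof']:
  for d in r.tip_of('scene',l)[:2]: print(l,cam2w('scene',d['position']).round(4),round(d['confidence'],2))
b=cv2.imread('pics/s3.png')
cv2.imwrite('pics/s3z.png',cv2.resize(b[90:210,140:300],None,fx=5,fy=5,interpolation=cv2.INTER_CUBIC))"
```

```text
[-1.008  0.356  0.54   1.69  -0.198  1.15  -1.59 ]
t 5.38 now [0.5222 0.2806 0.1308] phi -67.3 F [-0.33  0.94 -0.35] w 0.0436
[[0.0, -0.004, 0.004, 0.486, -0.0007], [0.0, -0.004, 0.004, 0.486, -0.0007], [0.0, -0.003, 0.004, 0.487, -0.0007], [0.0, -0.004, 0.004, 0.486, -0.0007], [0.0, -0.003, 0.004, 0.487, -0.0007]]
end [0.522 0.28  0.07 ] -66.98 max [0.004  0.004  0.487  0.0007]
rider_large [ 0.5247  0.2823 -0.0013] 0.64
slot_roof [0.5218 0.2822 0.0322] 0.88
```

View pics/s3z.png

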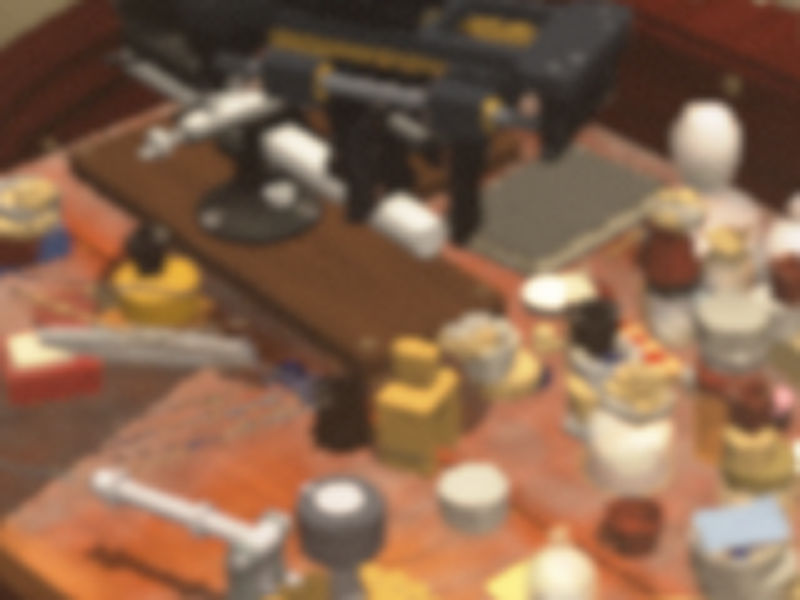

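Request:
move_arm(
  deltas=[
    [0,0,0,0.5,0],
    [0,0,0,0.5,0],
    [0,0,0,0.5,0],
    [0,0,0,0.4,0],
    [0,0,0,0.3,0],
    [0,0,0,0.2,0],
  ],
)

```text
time: 6.03
ee_pos: [0.5219, 0.28, 0.0683]
eef_rot: [0.98, 0.198, -0.001, 0.0]
ft_force: [-0.7, -0.9, -0.8]
width: 0.0436
```

```bash
python3 -c "
from h import *
plan(.522,.281,.049,-67,3,0)
"
```

```text
t 6.03 now [0.5219 0.28   0.0683] phi -67.13 F [-0.65 -0.9  -0.81] w 0.0436
[[0.0, 0.007, -0.011, 0.258, -0.0005], [0.0, 0.007, -0.011, 0.257, -0.0005], [0.0, 0.007, -0.012, 0.258, -0.0005]]
end [0.522 0.281 0.049] -67.0 max [0.007  0.012  0.258  0.0005]
```

Request:
move_arm(
  deltas=[
    [0,0,-0.02,0.2,0],
    [0,0,-0.02,0.2,0],
    [0,0,0,0.15,0],
    [0,0,0,0.15,0],
    [0,0,0,0,0],
  ],
)

```text
time: 6.45
ee_pos: [0.5218, 0.2813, 0.0519]
eef_rot: [0.98, 0.198, -0.0, 0.0]
ft_force: [-0.5, -0.0, -1.0]
width: 0.0433
```

```bash
python3 -c "
from h import *
plan(.522,.281,.049,-67,3,0)
snap('scene','s4.png')
b=cv2.imread('pics/s4.png')
cv2.imwrite('pics/s4z.png',cv2.resize(b[90:210,140:300],None,fx=5,fy=5,interpolation=cv2.INTER_CUBIC))"
```

```text
t 6.45 now [0.5218 0.2813 0.0519] phi -67.13 F [-0.5  -0.03 -0.96] w 0.0433
[[0.0, 0.001, 0.005, 0.039, -0.0005], [0.0, 0.002, 0.005, 0.039, -0.0005], [0.0, 0.001, 0.004, 0.039, -0.0005]]
end [0.522 0.281 0.049] -67.0 max [0.002  0.005  0.039  0.0005]
```

View pics/s4z.png

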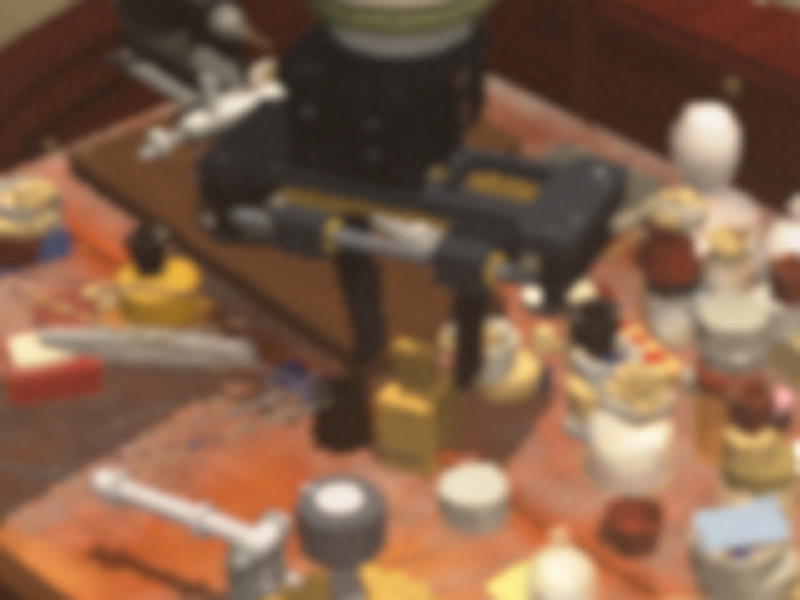

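Request:
move_arm(
  deltas=[
    [0,0,0.01,0.06,0],
    [-0.4,0,0,0.06,0],
    [-1,0,0,0,0],
    [-1,0,0,0,0],
    [-1,0,0,0,0],
    [-1,0,0,0,0],
  ],
  squeeze=25,
)

```text
time: 7.0
ee_pos: [0.5222, 0.2812, 0.0496]
eef_rot: [0.98, 0.198, 0.0, -0.0]
ft_force: [-0.0, 0.6, 0.5]
width: 0.0214
```

```bash
python3 -c "
from h import *
plan(.522,.281,.16,-67,6,-1)"
```

```text
t 7.0 now [0.5222 0.2812 0.0496] phi -67.14 F [-0.01  0.59  0.47] w 0.0214
[[-1.0, -0.002, 0.001, -0.736, -0.0003], [-1.0, -0.001, 0.001, -0.736, -0.0003], [-1.0, -0.002, 0.001, -0.736, -0.0003], [-1.0, -0.001, 0.001, -0.736, -0.0003], [-1.0, -0.002, 0.001, -0.736, -0.0003], [-1.0, -0.001, 0.001, -0.736, -0.0003]]
end [0.522 0.281 0.16 ] -66.97 max [2.00e-03 1.00e-03 7.36e-01 3.00e-04]
```

Request:
move_arm(
  deltas=[
    [-1,0,0,-0.4,0],
    [-1,0,0,-0.7,0],
    [-1,0,0,-0.8,0],
    [-1,0,0,-0.8,0],
    [-1,0,0,-0.8,0],
    [-1,0,0,-0.8,0],
    [-1,0,0,0,0],
  ],
)

```text
time: 7.58
ee_pos: [0.5239, 0.2818, 0.1616]
eef_rot: [0.98, 0.198, 0.003, -0.001]
ft_force: [0.8, 0.5, -1.9]
width: 0.0216
```

```bash
python3 -c "
from h import *
snap('scene','s5.png')
for l in ['rider_large','slot_roof']:
  for d in r.tip_of('scene',l)[:2]: print(l,cam2w('scene',d['position']).round(4),round(d['confidence'],2))
b=cv2.imread('pics/s5.png')
cv2.imwrite('pics/s5z.png',cv2.resize(b[70:210,120:300],None,fx=4,fy=4,interpolation=cv2.INTER_CUBIC))
plan(.3625,.2745,.16,-74.8,12,-1)"
```

```text
rider_large [0.5243 0.2785 0.1113] 0.78
slot_roof [0.5282 0.2813 0.1459] 0.9
t 7.73 now [0.5217 0.281  0.1564] phi -67.13 F [ 0.76  0.14 -2.57] w 0.0216
[[-1.0, -0.497, -0.186, -0.012, 0.0071], [-1.0, -0.499, -0.181, -0.012, 0.0071], [-1.0, -0.501, -0.175, -0.012, 0.0071], [-1.0, -0.503, -0.169, -0.012, 0.0071], [-1.0, -0.505, -0.164, -0.012, 0.0071], [-1.0, -0.507, -0.158, -0.012, 0.0071], [-1.0, -0.509, -0.153, -0.012, 0.0071], [-1.0, -0.51, -0.147, -0.012, 0.0071], [-1.0, -0.512, -0.141, -0.012, 0.0071], [-1.0, -0.514, -0.136, -0.012, 0.0071], [-1.0, -0.515, -0.13, -0.012, 0.0071], [-1.0, -0.516, -0.123, -0.012, 0.0071]]
end [0.3625 0.2745 0.16  ] -74.8 max [0.516  0.186  0.012  0.0071]
```

View pics/s5z.png

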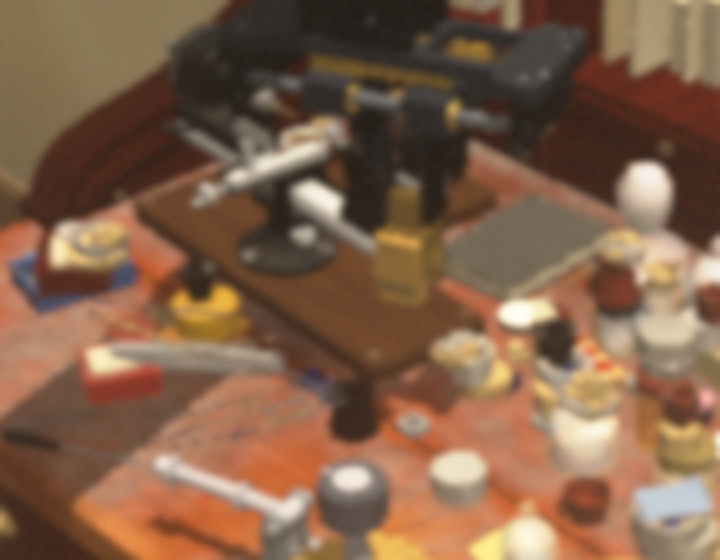

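Request:
move_arm(
  deltas=[
    [-1,-0.5,-0.19,0,0.007],
    [-1,-0.5,-0.18,0,0.007],
    [-1,-0.5,-0.175,0,0.007],
    [-1,-0.5,-0.17,0,0.007],
    [-1,-0.5,-0.165,0,0.007],
    [-1,-0.51,-0.16,0,0.007],
    [-1,-0.51,-0.155,0,0.007],
    [-1,-0.51,-0.15,0,0.007],
    [-1,-0.51,-0.14,0,0.007],
    [-1,-0.51,-0.135,0,0.007],
    [-1,-0.51,-0.13,0,0.007],
    [-1,-0.5,-0.12,0,0.007],
  ],
)

```text
time: 8.73
ee_pos: [0.3622, 0.2742, 0.1557]
eef_rot: [0.991, 0.133, -0.001, 0.001]
ft_force: [0.2, -0.6, -3.5]
width: 0.0218
```

Request:
move_arm(
  deltas=[
    [-1,0,0,0,0],
    [-1,0,0,0,0],
  ],
)

```text
time: 8.9
ee_pos: [0.3629, 0.2746, 0.1562]
eef_rot: [0.991, 0.134, -0.001, 0.0]
ft_force: [0.3, -0.7, -2.5]
width: 0.0216
```

```bash
python3 -c "
from h import *
snap('scene','s6.png');snap('top','t6.png')
for l in ['rider_large','slot_roof','bar_seat','knob_base']:
  for d in r.tip_of('scene',l)[:1]: print(l,cam2w('scene',d['position']).round(4),round(d['confidence'],2))
b=cv2.imread('pics/s6.png')
cv2.imwrite('pics/s6z.png',cv2.resize(b[90:250,100:300],None,fx=4,fy=4,interpolation=cv2.INTER_CUBIC))
b=cv2.imread('pics/t6.png')
cv2.imwrite('pics/t6z.png',cv2.resize(b[140:270,110:280],None,fx=4,fy=4,interpolation=cv2.INTER_CUBIC))
plan(.3625,.2745,.12,-74.8,4,-1)"
```

```text
rider_large [0.3627 0.2739 0.106 ] 0.84
slot_roof [0.3616 0.2742 0.1407] 0.62
bar_seat [0.3598 0.274  0.0648] 0.58
knob_base [0.3855 0.1781 0.071 ] 0.87
t 9.2 now [0.364  0.2747 0.1569] phi -74.73 F [-0.46  0.71 -2.51] w 0.0216
[[-1.0, -0.015, -0.002, 0.369, 0.0002], [-1.0, -0.015, -0.002, 0.368, 0.0002], [-1.0, -0.015, -0.002, 0.369, 0.0002], [-1.0, -0.016, -0.002, 0.368, 0.0002]]
end [0.3625 0.2745 0.12  ] -74.8 max [1.60e-02 2.00e-03 3.69e-01 2.00e-04]
```

View pics/s6z.png

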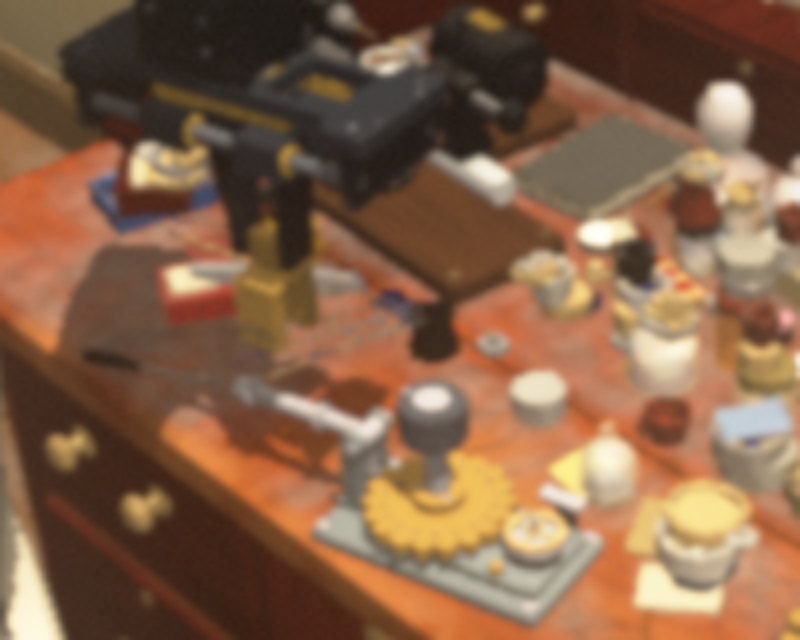

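View pics/t6z.png

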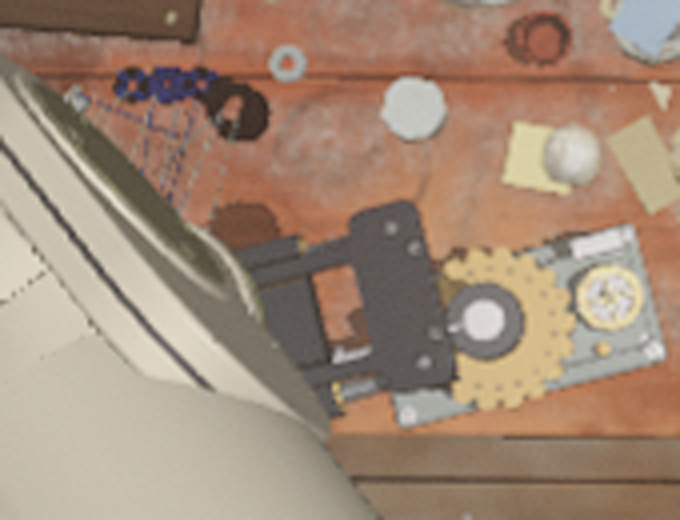

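Request:
move_arm(
  deltas=[
    [-1,-0.015,0,0.36,0],
    [-1,-0.015,0,0.36,0],
    [-1,-0.015,0,0.36,0],
    [-1,0,0,0.3,0],
    [-1,0,0,0,0],
  ],
)

```text
time: 9.62
ee_pos: [0.3616, 0.2737, 0.1205]
eef_rot: [0.991, 0.133, -0.001, 0.001]
ft_force: [-0.1, 0.8, -2.7]
width: 0.0216
```

```bash
python3 -c "
from h import *
snap('scene','s7.png')
for l in ['slot_roof','bar_seat']:
  for d in r.tip_of('scene',l)[:1]: print(l,cam2w('scene',d['position']).round(4),round(d['confidence'],2))
b=cv2.imread('pics/s7.png')
cv2.imwrite('pics/s7z.png',cv2.resize(b[140:220,130:230],None,fx=7,fy=7,interpolation=cv2.INTER_CUBIC))
plan(.362,.2745,.0786,-74.8,4,-1)"
```

```text
slot_roof [0.3634 0.2734 0.0989] 0.66
bar_seat [0.3596 0.2742 0.061 ] 0.62
t 9.77 now [0.3626 0.2746 0.1226] phi -74.7 F [ 0.05  0.48 -1.94] w 0.0218
[[-1.0, -0.006, -0.0, 0.44, 0.0003], [-1.0, -0.006, -0.0, 0.44, 0.0003], [-1.0, -0.006, -0.001, 0.44, 0.0003], [-1.0, -0.005, -0.0, 0.439, 0.0003]]
end [0.362  0.2745 0.0786] -74.81 max [6.0e-03 1.0e-03 4.4e-01 3.0e-04]
```

View pics/s7z.png

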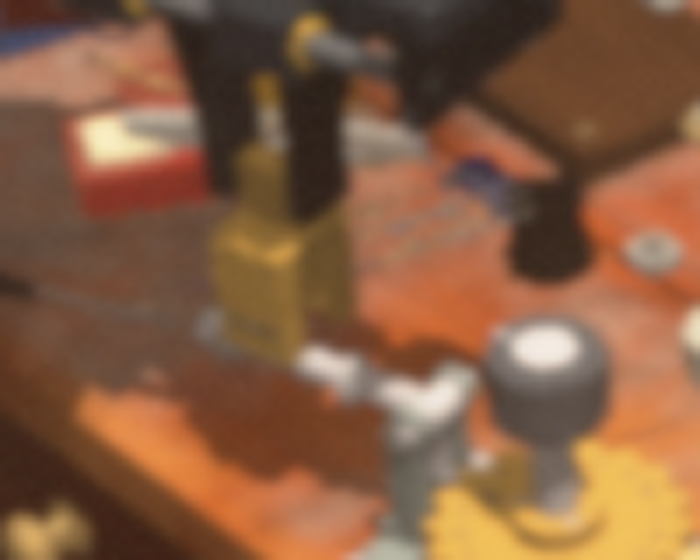

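Request:
move_arm(
  deltas=[
    [-1,-0.03,0,0.16,0],
    [-1,-0.03,0,0.16,0],
    [-1,0,0,0.16,0],
    [-1,0,0,0.16,0],
    [-1,0,0,0.16,0],
  ],
)

```text
time: 10.18
ee_pos: [0.361, 0.2742, 0.1021]
eef_rot: [0.991, 0.133, -0.0, -0.0]
ft_force: [-0.0, 1.1, -2.9]
width: 0.0217
```

```bash
python3 -c "
from h import *
snap('scene','s8.png')
for l in ['slot_roof','bar_seat']:
  for d in r.tip_of('scene',l)[:1]: print(l,cam2w('scene',d['position']).round(4),round(d['confidence'],2))
b=cv2.imread('pics/s8.png')
cv2.imwrite('pics/s8z.png',cv2.resize(b[140:220,130:230],None,fx=7,fy=7,interpolation=cv2.INTER_CUBIC))
plan(.361,.2745,.0786,-74.8,4,-1)"
```

```text
slot_roof [0.3582 0.2747 0.0876] 0.86
bar_seat [0.3575 0.2768 0.0626] 0.74
t 10.33 now [0.3609 0.274  0.1022] phi -74.7 F [-0.28  0.38 -2.67] w 0.0216
[[-1.0, 0.002, -0.004, 0.236, 0.0003], [-1.0, 0.002, -0.005, 0.236, 0.0003], [-1.0, 0.002, -0.004, 0.236, 0.0003], [-1.0, 0.002, -0.005, 0.236, 0.0003]]
end [0.361  0.2745 0.0786] -74.81 max [0.002  0.005  0.236  0.0003]
```

View pics/s8z.png

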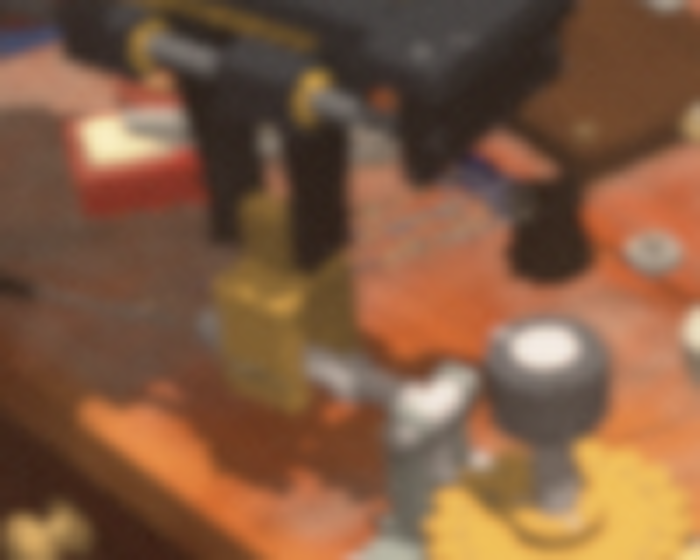

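Request:
move_arm(
  deltas=[
    [-1,0,0,0.2,0],
    [-1,0,0,0.2,0],
    [-1,0,0,0.2,0],
    [-1,0,0,0.16,0],
    [-1,0,0,0,0],
  ],
)

```text
time: 10.75
ee_pos: [0.3606, 0.2738, 0.0825]
eef_rot: [0.991, 0.133, -0.001, 0.001]
ft_force: [-1.1, -0.8, -2.8]
width: 0.0216
```

Request:
move_arm(
  deltas=[
    [-1,0,0,0.05,0],
    [-1,0,0,0.05,0],
    [-1,0,0,0.04,0],
    [-1,0,0,0,0],
  ],
)

```text
time: 11.08
ee_pos: [0.361, 0.2742, 0.08]
eef_rot: [0.991, 0.133, -0.0, -0.0]
ft_force: [-0.5, -1.1, -2.3]
width: 0.0213
```

Request:
move_arm(
  deltas=[
    [-1,0,0,0.04,0],
    [-1,0,0,0.04,0],
    [-1,0,0,0,0],
  ],
)

```text
time: 11.33
ee_pos: [0.3611, 0.2743, 0.0781]
eef_rot: [0.991, 0.133, 0.0, -0.0]
ft_force: [0.2, 0.9, -0.7]
width: 0.0216
```

```bash
python3 -c "
from h import *
snap('scene','s9.png')
for l in ['slot_roof','bar_seat']:
  for d in r.tip_of('scene',l)[:1]: print(l,cam2w('scene',d['position']).round(4),round(d['confidence'],2))
b=cv2.imread('pics/s9.png')
cv2.imwrite('pics/s9z.png',cv2.resize(b[140:220,130:230],None,fx=7,fy=7,interpolation=cv2.INTER_CUBIC))
plan(.361,.2745,.0786,-74.8,4,-1)"
```

```text
slot_roof [0.3596 0.2752 0.0616] 0.87
bar_seat [0.3563 0.2753 0.0613] 0.5
t 11.48 now [0.3611 0.2743 0.0781] phi -74.69 F [ 0.31 -0.12 -3.07] w 0.0215
[[-1.0, -0.0, -0.002, -0.005, 0.0003], [-1.0, -0.0, -0.002, -0.005, 0.0003], [-1.0, -0.001, -0.002, -0.005, 0.0003], [-1.0, -0.0, -0.003, -0.004, 0.0003]]
end [0.361  0.2745 0.0786] -74.8 max [0.001  0.003  0.005  0.0003]
```

View pics/s9z.png

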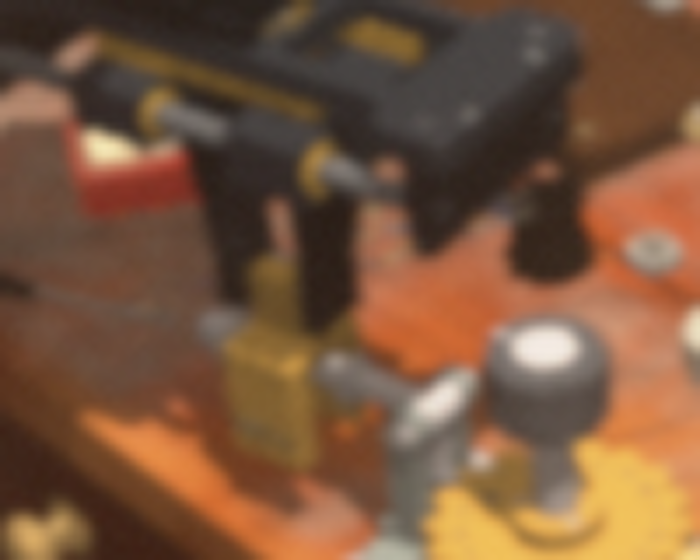

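Request:
move_arm(
  deltas=[
    [-1,0,0,0.04,0],
    [-1,0,0,0.04,0],
    [-1,0,0,0,0],
  ],
)

```text
time: 11.73
ee_pos: [0.3613, 0.2746, 0.0765]
eef_rot: [0.991, 0.133, 0.0, -0.0]
ft_force: [-1.4, -0.9, 6.1]
width: 0.0219
```

Request:
move_arm(
  deltas=[
    [-0.3,0,0,-0.01,0],
    [-0.1,0,0,0,0],
    [-0.1,0,0,0,0],
    [-0.1,0,0,0,0],
    [-0.1,0,0,0,0],
  ],
)

```text
time: 12.15
ee_pos: [0.3611, 0.2741, 0.0762]
eef_rot: [0.991, 0.133, -0.0, 0.0]
ft_force: [0.4, -0.4, 0.6]
width: 0.038
```

```bash
python3 -c "
from h import *
snap('scene','s10.png')
for l in ['slot_roof','bar_seat']:
  for d in r.tip_of('scene',l)[:1]: print(l,cam2w('scene',d['position']).round(4),round(d['confidence'],2))
b=cv2.imread('pics/s10.png')
cv2.imwrite('pics/s10z.png',cv2.resize(b[140:220,130:230],None,fx=7,fy=7,interpolation=cv2.INTER_CUBIC))
plan(.361,.2745,.17,-74.8,4,-1)"
```

```text
slot_roof [0.3599 0.2753 0.0611] 0.92
bar_seat [0.359  0.2735 0.0621] 0.44
t 12.3 now [0.361  0.2741 0.0762] phi -74.7 F [-0.21  0.2   1.16] w 0.0391
[[-1.0, 0.001, -0.003, -0.938, 0.0003], [-1.0, 0.001, -0.004, -0.937, 0.0003], [-1.0, 0.0, -0.003, -0.938, 0.0003], [-1.0, 0.001, -0.004, -0.937, 0.0003]]
end [0.361  0.2745 0.17  ] -74.81 max [1.00e-03 4.00e-03 9.38e-01 3.00e-04]
```

View pics/s10z.png

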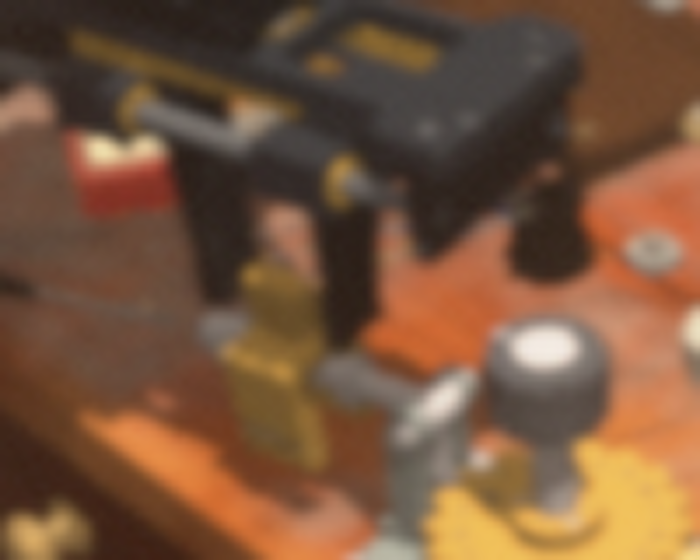

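Request:
move_arm(
  deltas=[
    [0,0,0,-0.3,0],
    [0,0,0,-0.5,0],
    [0,0,0,-0.8,0],
    [0,0,0,-1,0],
    [0,0,0,-1,0],
    [0,0,0,0,0],
  ],
)

```text
time: 12.8
ee_pos: [0.3629, 0.2757, 0.1712]
eef_rot: [0.991, 0.133, 0.002, -0.002]
ft_force: [-0.1, -0.0, 0.0]
width: 0.0437
```

```bash
python3 -c "
from h import *
snap('scene','s11.png')
for l in ['slot_roof','bar_seat','knob_base']:
  for d in r.tip_of('scene',l)[:1]: print(l,cam2w('scene',d['position']).round(4),round(d['confidence'],2))
b=cv2.imread('pics/s11.png')
cv2.imwrite('pics/s11z.png',cv2.resize(b[140:220,130:230],None,fx=7,fy=7,interpolation=cv2.INTER_CUBIC))
plan(.388,.1777,.17,-74.8,4,-1)"
```

```text
slot_roof [0.3633 0.2773 0.0628] 0.54
bar_seat [0.3559 0.2733 0.0625] 0.64
knob_base [0.3845 0.1757 0.0742] 0.93
t 13.0 now [0.3607 0.2739 0.1658] phi -74.7 F [-0.3  -0.41  0.11] w 0.0436
[[-1.0, 0.009, 1.0, -0.042, 0.0003], [-1.0, 0.01, 1.0, -0.042, 0.0003], [-1.0, 0.01, 1.0, -0.041, 0.0003], [-1.0, 0.011, 1.0, -0.042, 0.0003]]
end [0.388  0.1777 0.17  ] -74.8 max [1.1e-02 1.0e+00 4.2e-02 3.0e-04]
```

View pics/s11z.png

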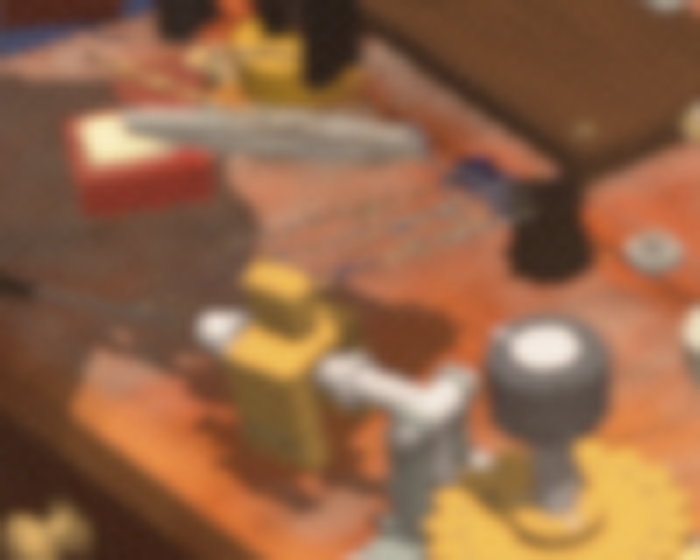

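```bash
cat > fit.py <<'E'
from h import *
def box(x0,x1,y0,y1,z0,z1): return np.array([[x,y,z] for x in(x0,x1) for y in(y0,y1) for z in(z0,z1)])
PARTS=[box(-.018,-.009,-.014,.014,0,.034),box(.009,.018,-.014,.014,0,.034),box(-.018,.018,-.014,.014,.034,.045),box(-.006,.006,-.011,.011,.045,.065)]
def wire(im,name,o,f,pos,yaw,tilt,col):
    # pos=roof centre world ; tilt about rider y
    Rm=Ro.from_euler('ZY',[yaw,tilt],degrees=True)
    for b in PARTS[2:]+[box(-.018,.018,-.014,.014,0,.045)]:
        W=Rm.apply(b-np.array([0,0,.034]))+pos
        P=[(proj(name,w)-o+.5)*f-.5 for w in W]
        for i in range(8):
            for k in (1,2,4):
                if not i&k: cv2.line(im,tuple(np.int32(P[i])),tuple(np.int32(P[i|k])),col,1)
E
python3 - <<'E'
from fit import *
b=cv2.imread('pics/s11.png'); snap('top','t11.png')
t=cv2.imread('pics/t11.png'); cv2.imwrite('pics/t11z.png',cv2.resize(t[210:260,150:240],None,fx=8,fy=8,interpolation=cv2.INTER_CUBIC))
ims=[]
for tilt in (-20,-10,0,10,20,None):
    im=cv2.resize(b[165:215,155:185],None,fx=8,fy=8,interpolation=cv2.INTER_CUBIC)
    if tilt is not None: wire(im,'scene',(155,165),8,np.array([.3605,.2745,.063]),15.2,tilt,(255,0,0)); cv2.putText(im,str(tilt),(5,20),0,.6,(255,255,255),1)
    ims.append(im)
im=np.vstack([np.hstack(ims[:3]),np.hstack(ims[3:])]); print(im.shape)
cv2.imwrite('pics/f11.png',cv2.resize(im,None,fx=.75,fy=.75))
E
```

```text
(800, 720, 3)
```

View pics/f11.png

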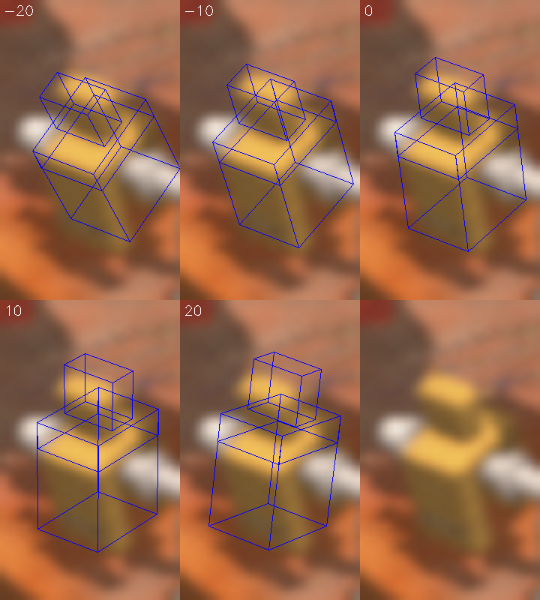

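View pics/t11z.png

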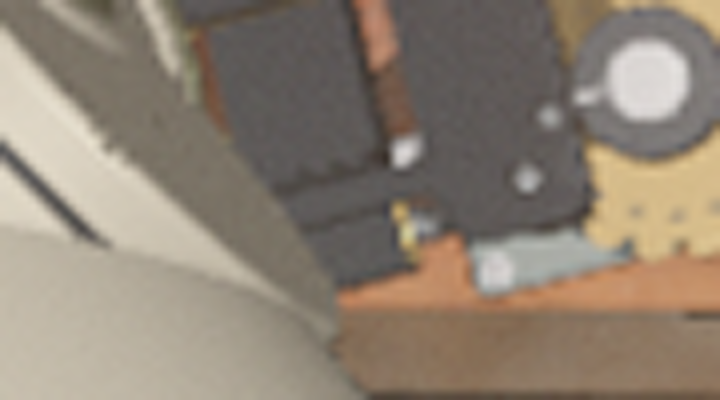

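Run:
```python
from fit import *
from scipy.optimize import minimize
b=cv2.imread('pics/s11.png').astype(np.float32); hsv=cv2.cvtColor(b/255,cv2.COLOR_BGR2HSV)
# brass mask: yellow hue
f=6;o=np.array((150,160))
crop=cv2.resize(b[160:215,150:190],None,fx=f,fy=f,interpolation=cv2.INTER_CUBIC)
h=cv2.cvtColor(np.clip(crop,0,255)/255,cv2.COLOR_BGR2HSV)
m=((h[...,0]>33)&(h[...,0]<62)&(h[...,1]>.42)).astype(np.uint8)
n,l,st,_=cv2.connectedComponentsWithStats(m); k=1+np.argmax(st[1:,4]); m=(l==k).astype(np.uint8)
def mask(p):
    im=np.zeros(m.shape,np.uint8); Rm=Ro.from_euler('ZYX',[15.2+p[5],p[3],p[4]],degrees=True)
    for B in PARTS:
        W=Rm.apply(B-np.array([0,0,.034]))+p[:3]
        P=np.float32([(proj('scene',w)-o+.5)*f-.5 for w in W]); cv2.fillConvexPoly(im,cv2.convexHull(P).astype(np.int32),1)
    return im
def cost(q): 
    p=np.array([.3605+q[0]/1000,.2745+q[1]/1000,.063+q[2]/1000,q[3],0,q[4]])
    return (mask(p)!=m).sum()+5*(q[0]**2+q[1]**2+q[2]**2)+q[4]**2
for t0 in (-25,-18,-12,-5,5):
    best=minimize(cost,[0,0,0,t0,0],method='Nelder-Mead',options=dict(initial_simplex=np.array([0,0,0,t0,0])+np.vstack([np.zeros(5),np.diag([2,2,2,5,5])])))
    print(t0,best.x.round(2),best.fun,m.sum())
# profile
for t in range(-24,6,3):
    q=minimize(lambda v:cost([v[0],v[1],v[2],t,v[3]]),[0,0,0,0],method='Nelder-Mead',options=dict(initial_simplex=np.vstack([np.zeros(4),np.diag([2,2,2,4])])));print(t,q.fun)
cv2.imwrite('pics/m.png',np.hstack([crop.astype(np.uint8),cv2.merge([m*255]*3)]))
```

```text
Traceback (most recent call last):
  File "h.py", line 8, in proj
    i=r.camera_info(name); R=np.array(i["R"]);t=np.array(i["t"]);K=np.array(i["K"])
ValueError: time passes only in moves, steps and waits
```

Too many camera_info calls in one script; I'll cache the calibration.

```bash
python3 - <<'E'
s=open('h.py').read()
s=s.replace("from scipy.spatial.transform import Rotation as Ro","from scipy.spatial.transform import Rotation as Ro\nimport functools\n@functools.lru_cache(None)\ndef CI(n): return r.camera_info(n)",1).replace("i=r.camera_info(name)","i=CI(name)")
open('h.py','w').write(s)
E
cat > tilt.py <<'E'
from fit import *
import sys
from scipy.optimize import minimize
src,x0,ts=sys.argv[1],float(sys.argv[2]),sys.argv[3]
b=cv2.imread(src).astype(np.float32)
f=6;o=np.array((150,160))
crop=cv2.resize(b[160:215,150:190],None,fx=f,fy=f,interpolation=cv2.INTER_CUBIC)
h=cv2.cvtColor(np.clip(crop,0,255)/255,cv2.COLOR_BGR2HSV)
m=((h[...,0]>33)&(h[...,0]<62)&(h[...,1]>.42)).astype(np.uint8)
n,l,st,_=cv2.connectedComponentsWithStats(m); k=1+np.argmax(st[1:,4]); m=(l==k).astype(np.uint8)
def mask(p):
    im=np.zeros(m.shape,np.uint8); Rm=Ro.from_euler('ZYX',[15.2+p[5],p[3],p[4]],degrees=True)
    for B in PARTS:
        W=Rm.apply(B-np.array([0,0,.034]))+p[:3]
        P=np.float32([(proj('scene',w)-o+.5)*f-.5 for w in W]); cv2.fillConvexPoly(im,cv2.convexHull(P).astype(np.int32),1)
    return im
def cost(q): 
    p=np.array([x0+q[0]/1000,.2745+q[1]/1000,.063+q[2]/1000,q[3],0,q[4]])
    return (mask(p)!=m).sum()+5*(q[0]**2+q[1]**2+q[2]**2)+q[4]**2
for t in eval(ts):
    q=minimize(lambda v:cost([v[0],v[1],v[2],t,v[3]]),[0,0,0,0],method='Nelder-Mead',options=dict(maxiter=120,initial_simplex=np.vstack([np.zeros(4),np.diag([2,2,2,4])])));print(t,round(q.fun),q.x.round(1),m.sum())
cv2.imwrite('pics/m.png',np.hstack([crop.astype(np.uint8),cv2.merge([m*255]*3)]))
E
time python3 tilt.py pics/s11.png .3605 "range(-27,7,3)"
```

```text
-27 4721 [-0.9  1.3 -0.3 26.8] 10670
-24 5292 [-1.9 -0.4 -1.2  8. ] 10670
-21 5280 [-1.2 -1.1 -1.2  6.4] 10670
-18 5214 [-0.1 -1.  -1.6  8. ] 10670
-15 5232 [ 0.8  0.7 -1.9  1.8] 10670
-12 5357 [ 0.7  0.  -2.9  4.4] 10670
-9 5173 [ 0.5  1.3 -3.6 24.1] 10670
-6 6018 [-0.4  0.5 -4.7  7.4] 10670
-3 6233 [-1.1 -0.8 -3.3 11.1] 10670
0 5944 [-0.6 -1.1 -2.3 26. ] 10670
3 6187 [-0.1 -0.6 -4.5 25.2] 10670
6 6351 [-0.9 -1.5 -2.7 29. ] 10670
real	0m4.239s
user	0m4.642s
sys	0m0.125s
```

View pics/m.png

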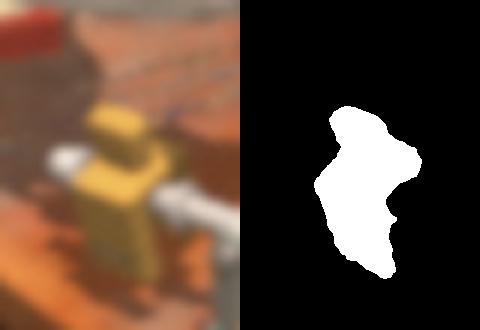

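Request:
move_arm(
  deltas=[
    [0,0,0,0.5,0],
    [0,0,0,0.7,0],
    [0,0,0,0.7,0],
    [0,0,0,0.6,0],
    [0,0,0,0.4,0],
    [0,0,0,0.3,0],
    [0,0,0,0.2,0],
    [0,0,0,0,0],
  ],
)

```text
time: 13.72
ee_pos: [0.3608, 0.2739, 0.0805]
eef_rot: [0.991, 0.133, -0.0, 0.001]
ft_force: [0.0, -0.3, -0.1]
width: 0.0435
```

```bash
python3 -c "
from h import *
snap('scene','s12.png')
b=cv2.imread('pics/s12.png')
cv2.imwrite('pics/s12z.png',cv2.resize(b[140:220,130:230],None,fx=7,fy=7,interpolation=cv2.INTER_CUBIC))
plan(.361,.2745,.0795,-74.8,1,-1)"
```

```text
t 13.77 now [0.361  0.2741 0.0812] phi -74.7 F [ 0.39 -0.09  0.14] w 0.0439
[[-1.0, 0.003, -0.015, 0.068, 0.0011]]
end [0.361  0.2745 0.0795] -74.8 max [0.003  0.015  0.068  0.0011]
```

View pics/s12z.png

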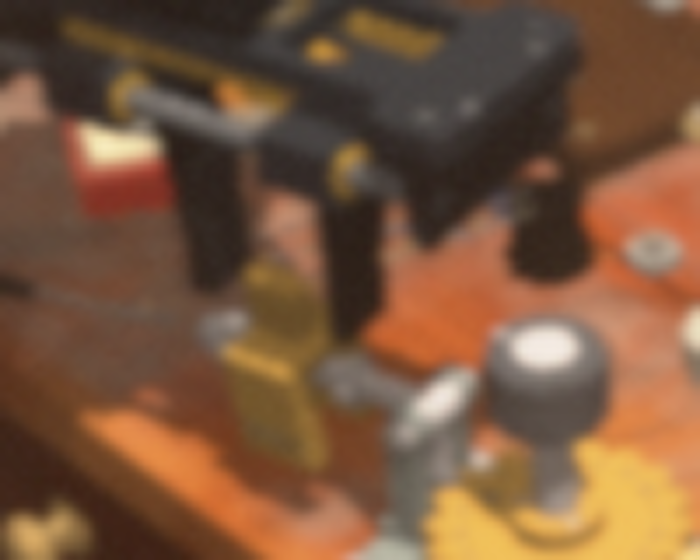

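Request:
move_arm(
  deltas=[
    [-0.3,0,0,0.03,0],
    [-1,0,0,0,0],
    [-1,0,0,0,0],
    [-1,0,0,0,0],
    [-1,0,0,0,0],
    [-1,0,0,-0.06,0],
    [-1,0,0,-0.06,0],
    [-1,0.06,0,0,0],
    [-1,0,0,0,0],
  ],
)

```text
time: 14.52
ee_pos: [0.3626, 0.2746, 0.0835]
eef_rot: [0.991, 0.133, 0.0, -0.0]
ft_force: [-0.8, -0.0, -2.6]
width: 0.0214
```

```bash
python3 -c "
from h import *
plan(.3625,.2745,.0795,-74.8,1,-1)"
```

```text
t 14.52 now [0.3626 0.2746 0.0835] phi -74.7 F [-0.8  -0.04 -2.6 ] w 0.0214
[[-1.0, -0.006, 0.003, 0.161, 0.0012]]
end [0.3625 0.2745 0.0795] -74.8 max [0.006  0.003  0.161  0.0012]
```

Request:
move_arm(
  deltas=[
    [-1,0,0,0.05,0],
    [-1,0,0,0.05,0],
    [-1,0,0,0.02,0],
    [-1,0,0,0,0],
  ],
)

```text
time: 14.85
ee_pos: [0.3627, 0.2748, 0.0808]
eef_rot: [0.991, 0.133, 0.0, -0.0]
ft_force: [-0.5, -0.9, 4.1]
width: 0.0213
```

Seated (force rose from −2.6 to +4 N). Release gently.

Request:
move_arm(
  deltas=[
    [-0.5,0,0,-0.02,0],
    [-0.3,0,0,0,0],
    [-0.1,0,0,0,0],
    [0,0,0,0,0],
    [0,0,0,0,0],
    [0,0,0,0,0],
  ],
)

```text
time: 15.35
ee_pos: [0.3625, 0.2745, 0.081]
eef_rot: [0.991, 0.133, -0.0, 0.0]
ft_force: [-0.3, -0.1, -1.0]
width: 0.0418
```

Request:
move_arm(
  deltas=[
    [0,0,0,-0.3,0],
    [0,0,0,-0.5,0],
    [0,0,0,-0.8,0],
    [0,0,0,-1,0],
    [0,0,0,-1,0],
    [0,0,0,0,0],
  ],
)

```text
time: 15.85
ee_pos: [0.3643, 0.2761, 0.1759]
eef_rot: [0.991, 0.133, 0.002, -0.002]
ft_force: [0.8, -0.0, 0.7]
width: 0.0435
```

Run:
```python
from fit import *
snap('scene','s13.png')
b=cv2.imread('pics/s13.png'); 
ims=[]
for tilt in (-20,-10,0,10,None):
    im=cv2.resize(b[165:215,155:190],None,fx=8,fy=8,interpolation=cv2.INTER_CUBIC)
    if tilt is not None: wire(im,'scene',(155,165),8,np.array([.3615,.2745,.063]),15.2,tilt,(255,0,0)); cv2.putText(im,str(tilt),(5,20),0,.6,(255,255,255),1)
    ims.append(im)
ims.append(ims[-1])
im=np.vstack([np.hstack(ims[:3]),np.hstack(ims[3:])])
cv2.imwrite('pics/f13.png',cv2.resize(im,None,fx=.75,fy=.75))
plan(.388,.1777,.17,-74.8,4,-1)
```

```text
t 15.9 now [0.3636 0.2757 0.1738] phi -74.7 F [-0.03  0.73 -0.06] w 0.0436
[[-1.0, -0.023, 1.009, 0.038, 0.0003], [-1.0, -0.023, 1.009, 0.038, 0.0003], [-1.0, -0.023, 1.01, 0.038, 0.0003], [-1.0, -0.022, 1.009, 0.037, 0.0003]]
end [0.388  0.1777 0.17  ] -74.81 max [2.30e-02 1.01e+00 3.80e-02 3.00e-04]
```

View pics/f13.png

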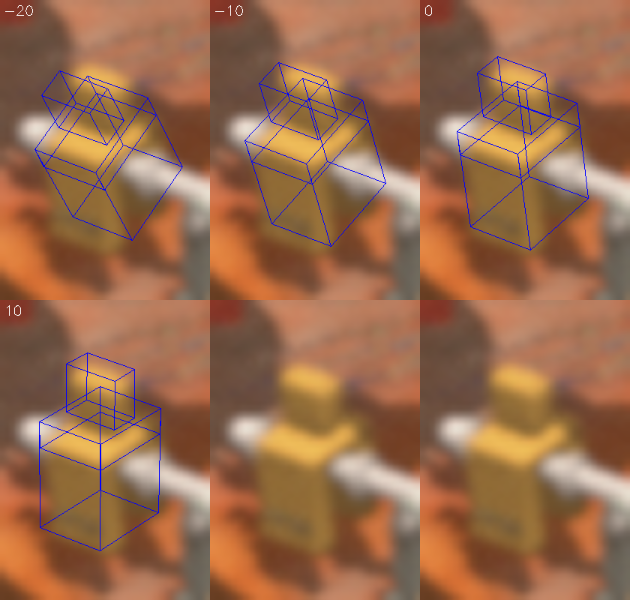

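Request:
move_arm(
  deltas=[
    [0.4,-0.02,0.5,0,0],
    [0.4,-0.02,0.7,0,0],
    [0.4,-0.02,0.8,0,0],
    [0.4,-0.01,0.8,0.1,0],
    [0.4,-0.01,0.7,0.1,0],
    [0.4,-0.01,0.53,0.1,0],
    [0.4,0,0,0,0],
    [0.4,0,0,0,0],
  ],
)

```text
time: 16.57
ee_pos: [0.3867, 0.1762, 0.1631]
eef_rot: [0.991, 0.133, -0.0, 0.0]
ft_force: [-0.9, 1.4, 0.2]
width: 0.0609
```

Run:
```python
from fit import *
snap('scene','s14.png');snap('top','t14.png')
plan(.388,.1775,.11,-74.8,4,.4)
b=cv2.imread('pics/t14.png'); cv2.imwrite('pics/t14z.png',cv2.resize(b[140:260,150:310],None,fx=5,fy=5,interpolation=cv2.INTER_CUBIC))
b=cv2.imread('pics/s14.png'); cv2.imwrite('pics/s14z.png',cv2.resize(b[110:230,140:300],None,fx=5,fy=5,interpolation=cv2.INTER_CUBIC))
print(r.read_state()['joint_positions'].round(2))
```

```text
t 16.67 now [0.3866 0.1774 0.1634] phi -74.65 F [ 0.06 -0.17  0.51] w 0.0609
[[0.4, 0.014, 0.003, 0.534, 0.0004], [0.4, 0.013, 0.003, 0.534, 0.0004], [0.4, 0.014, 0.003, 0.534, 0.0004], [0.4, 0.013, 0.002, 0.533, 0.0004]]
end [0.388  0.1775 0.11  ] -74.79 max [1.40e-02 3.00e-03 5.34e-01 4.00e-04]
[-1.14 -0.11  0.58  2.06  0.07  1.18 -1.9 ]
```

View pics/s14z.png

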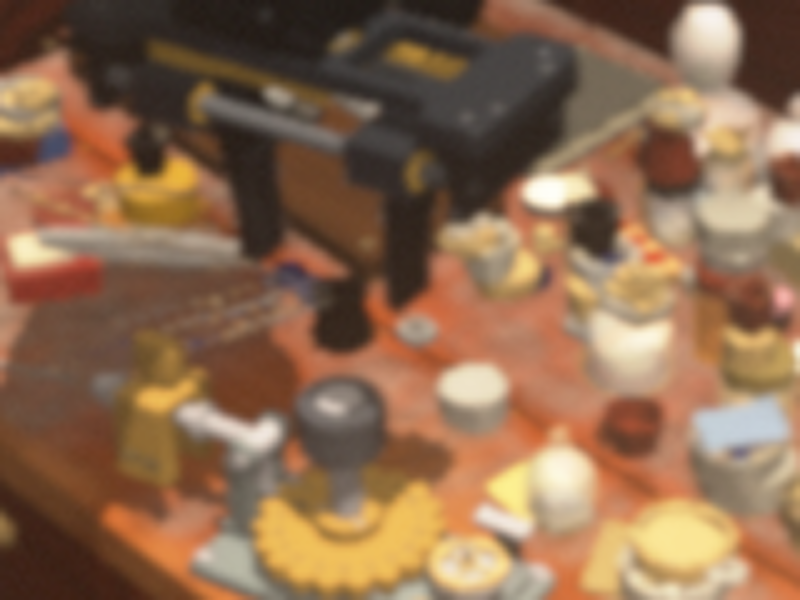

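View pics/t14z.png

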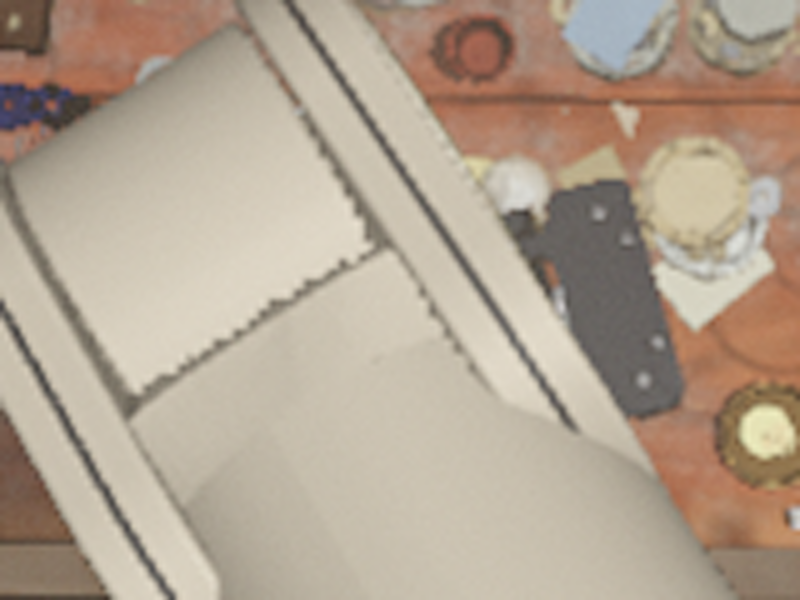

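Request:
move_arm(
  deltas=[
    [0.4,0.02,0,0.5,0],
    [0.4,0.02,0,0.6,0],
    [0.4,0.02,0,0.6,0],
    [0.4,0,0,0.4,0],
    [0.4,0,0,0.2,0],
    [0.4,0,0,0,0],
  ],
)

```text
time: 17.17
ee_pos: [0.3877, 0.1773, 0.1052]
eef_rot: [0.991, 0.134, -0.001, 0.001]
ft_force: [1.0, -0.3, 1.2]
width: 0.0608
```

Run:
```python
from fit import *
snap('scene','s15.png')
plan(.388,.1775,.072,-74.8,4,.4)
b=cv2.imread('pics/s15.png'); cv2.imwrite('pics/s15z.png',cv2.resize(b[130:230,140:260],None,fx=6,fy=6,interpolation=cv2.INTER_CUBIC))
```

```text
t 17.22 now [0.3882 0.1774 0.106 ] phi -74.67 F [-0.34  1.07  0.34] w 0.0608
[[0.4, -0.002, -0.001, 0.34, 0.0004], [0.4, -0.001, -0.001, 0.34, 0.0004], [0.4, -0.002, -0.002, 0.339, 0.0004], [0.4, -0.002, -0.001, 0.34, 0.0004]]
end [0.388  0.1775 0.072 ] -74.81 max [0.002  0.002  0.34   0.0004]
```

View pics/s15z.png

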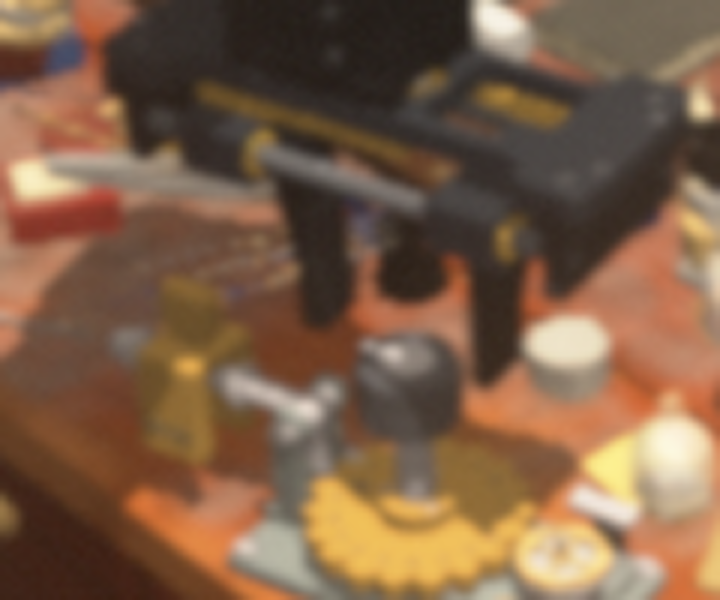

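Request:
move_arm(
  deltas=[
    [0.4,0,0,0.3,0],
    [0.4,0,0,0.4,0],
    [0.4,0,0,0.4,0],
    [0.4,0,0,0.2,0],
    [0.4,0,0,0,0],
  ],
)

```text
time: 17.63
ee_pos: [0.3875, 0.1766, 0.0721]
eef_rot: [0.991, 0.133, -0.001, 0.001]
ft_force: [0.1, -0.6, 0.3]
width: 0.0608
```

Request:
move_arm(
  deltas=[
    [0,0,0,0,0],
    [-0.2,0,0,0,0],
    [-1,0,0,0,0],
    [-1,0,0,0,0],
  ],
  squeeze=15,
)

```text
time: 17.97
ee_pos: [0.3886, 0.1774, 0.0739]
eef_rot: [0.991, 0.133, 0.0, -0.0]
ft_force: [-0.1, -0.0, 0.7]
width: 0.042
```

Run:
```python
from fit import *
snap('scene','s16.png')
plan(.388,.1775,.072,-74.8,4,.4)
b=cv2.imread('pics/s16.png'); cv2.imwrite('pics/s16z.png',cv2.resize(b[130:230,140:260],None,fx=6,fy=6,interpolation=cv2.INTER_CUBIC))
```

```text
t 18.02 now [0.3883 0.1787 0.0739] phi -74.68 F [-5.33 18.54 -5.91] w 0.038
[[0.4, -0.006, 0.011, 0.019, 0.0003], [0.4, -0.006, 0.011, 0.02, 0.0003], [0.4, -0.005, 0.01, 0.019, 0.0003], [0.4, -0.006, 0.011, 0.02, 0.0003]]
end [0.388  0.1775 0.072 ] -74.79 max [0.006  0.011  0.02   0.0003]
```

View pics/s16z.png

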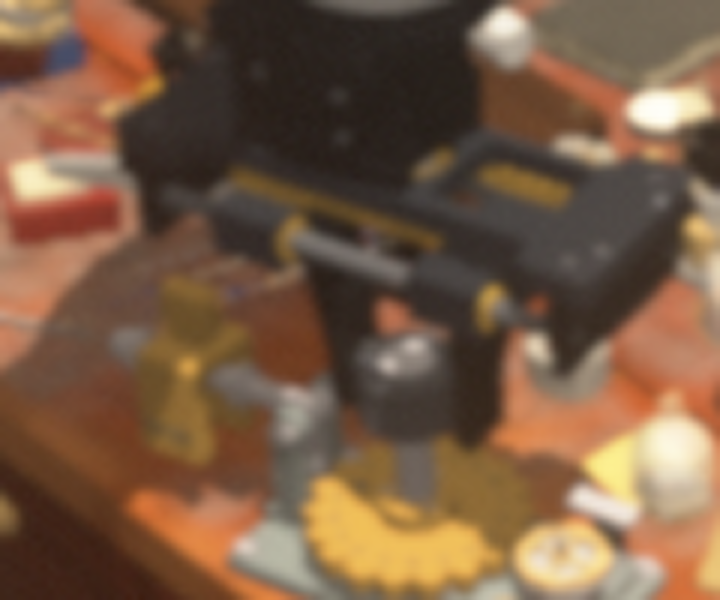

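Request:
move_arm(
  deltas=[
    [-1,0,0,0,0],
    [-1,0,0,0,0],
    [-1,0,0,0,0],
  ],
  squeeze=40,
)

```text
time: 18.27
ee_pos: [0.3882, 0.1791, 0.0739]
eef_rot: [0.991, 0.134, 0.0, -0.001]
ft_force: [-1.3, 7.8, -2.2]
width: 0.037
```

Request:
move_arm(
  deltas=[
    [-1,0,-0.06,0,0],
    [-1,0,0,0,0],
    [-1,0,0,0,0],
  ],
  squeeze=50,
)

```text
time: 18.52
ee_pos: [0.3881, 0.1791, 0.0739]
eef_rot: [0.991, 0.133, 0.0, -0.0]
ft_force: [-1.4, 1.7, 3.9]
width: 0.0368
```

Request:
move_arm(
  deltas=[
    [-1,0,0,0,-0.03],
    [-1,0,0,0,-0.04],
    [-1,0,0,0,-0.04],
    [-1,0,0,0,-0.04],
    [-1,0,0,0,-0.04],
    [-1,0,0,0,-0.03],
    [-1,0,0,0,0],
    [-1,0,0,0,0],
  ],
)

```text
time: 19.18
ee_pos: [0.3878, 0.1797, 0.0738]
eef_rot: [0.953, 0.302, 0.0, -0.001]
ft_force: [-2.5, 5.5, 2.6]
width: 0.0371
```

Run:
```python
from fit import *
snap('scene','s17.png')
plan(.388,.1775,.072,-74.8,1,.4); s=r.read_state();print(s['torque'])
b=cv2.imread('pics/s17.png'); cv2.imwrite('pics/s17z.png',cv2.resize(b[130:230,140:260],None,fx=6,fy=6,interpolation=cv2.INTER_CUBIC))
```

```text
t 19.23 now [0.3879 0.1797 0.0739] phi -54.86 F [-1.95  4.81  2.46] w 0.0367
[[0.4, -0.047, 0.076, 0.075, 0.2215]]
end [0.388  0.1775 0.072 ] -74.8 max [0.047  0.076  0.075  0.2215]
[ 0.91918198  0.59586796 -0.00893817]
```

View pics/s17z.png

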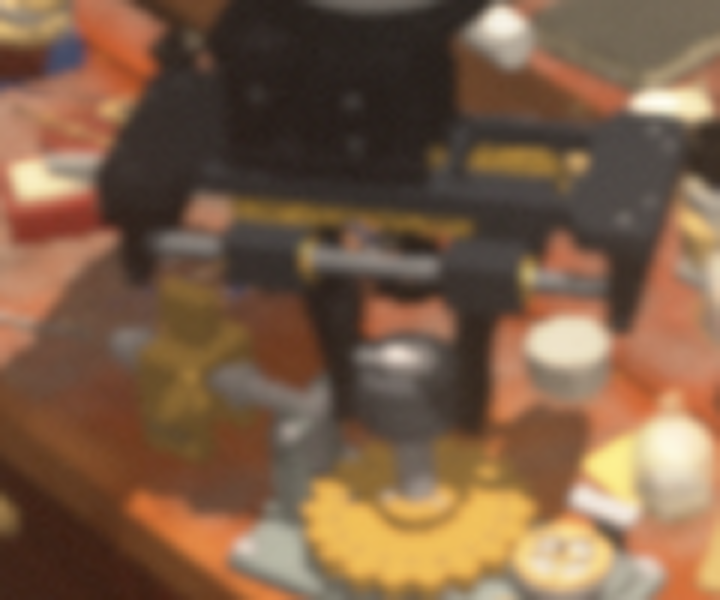

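Request:
move_arm(
  deltas=[
    [-1,0,-0.02,0,-0.03],
    [-1,0,-0.02,0,-0.03],
    [-1,0,0,0,-0.02],
    [-1,0,0,0,0],
  ],
)

```text
time: 19.57
ee_pos: [0.3877, 0.18, 0.0739]
eef_rot: [0.932, 0.361, 0.001, -0.0]
ft_force: [-0.9, 3.3, 2.4]
width: 0.037
```

Run:
```python
from fit import *
plan(.388,.1775,.072,-74.8,1,.4); s=r.read_state();print(s['torque'])
```

```text
t 19.57 now [0.3877 0.18   0.0739] phi -47.62 F [-0.85  3.29  2.37] w 0.037
[[0.4, -0.057, 0.082, 0.075, 0.302]]
end [0.388  0.1775 0.072 ] -74.8 max [0.057 0.082 0.075 0.302]
[0.57009073 0.19932898 0.01803388]
```

Run:
```python
from fit import *
snap('scene','s18.png'); s=r.read_state();print(s['torque'],s['joint_torque'].round(2),s['joint_positions'].round(2))
a=[cv2.resize(cv2.imread('pics/'+n)[160:235,155:255],None,fx=4,fy=4,interpolation=cv2.INTER_CUBIC) for n in ('s16.png','s17.png','s18.png')]
a.append(a[0]*0)
cv2.imwrite('pics/cmp.png',np.vstack([np.hstack(a[:2]),np.hstack(a[2:])]))
```

```text
[ 0.56665683  0.29610092 -0.15846768] [  1.17 -26.31   1.73 -30.75   0.92   0.46   0.72] [-1.13  0.03  0.6   2.16 -0.02  0.96 -1.35]
```

View pics/cmp.png

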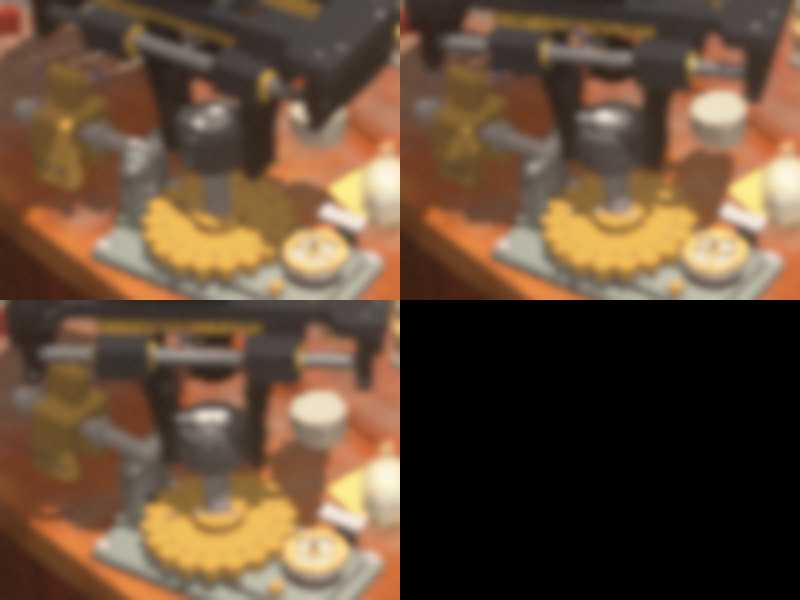

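Request:
move_arm(
  deltas=[
    [-1,0,0,0,-0.03],
    [-1,0,0,0,-0.04],
    [-1,0,0,0,-0.04],
    [-1,0,0,0,-0.03],
    [-1,0,0,0,0],
    [-1,0,0,0,0],
  ],
)

```text
time: 20.12
ee_pos: [0.3873, 0.1803, 0.0739]
eef_rot: [0.887, 0.461, 0.0, -0.0]
ft_force: [-2.1, 4.6, 4.2]
width: 0.0373
```

Run:
```python
from fit import *
snap('scene','s19.png'); s=r.read_state();print(s['torque'],s['joint_torque'].round(2),s['joint_positions'].round(2))
plan(.388,.1775,.072,-74.8,1,.4)
a=[cv2.resize(cv2.imread('pics/'+n)[160:235,155:255],None,fx=4,fy=4,interpolation=cv2.INTER_CUBIC) for n in ('s16.png','s17.png','s18.png','s19.png')]
cv2.imwrite('pics/cmp2.png',np.vstack([np.hstack(a[:2]),np.hstack(a[2:])]))
```

```text
[0.88503928 0.5488316  0.07791172] [  2.33 -25.77   2.89 -30.83   1.24   0.04  -0.08] [-1.12  0.03  0.59  2.16 -0.02  0.96 -1.13]
t 20.17 now [0.3874 0.1802 0.0738] phi -35.13 F [-2.95  4.76  4.5 ] w 0.0371
[[0.4, -0.074, 0.084, 0.074, 0.4408]]
end [0.388  0.1775 0.072 ] -74.8 max [0.074  0.084  0.074  0.4408]
```

View pics/cmp2.png

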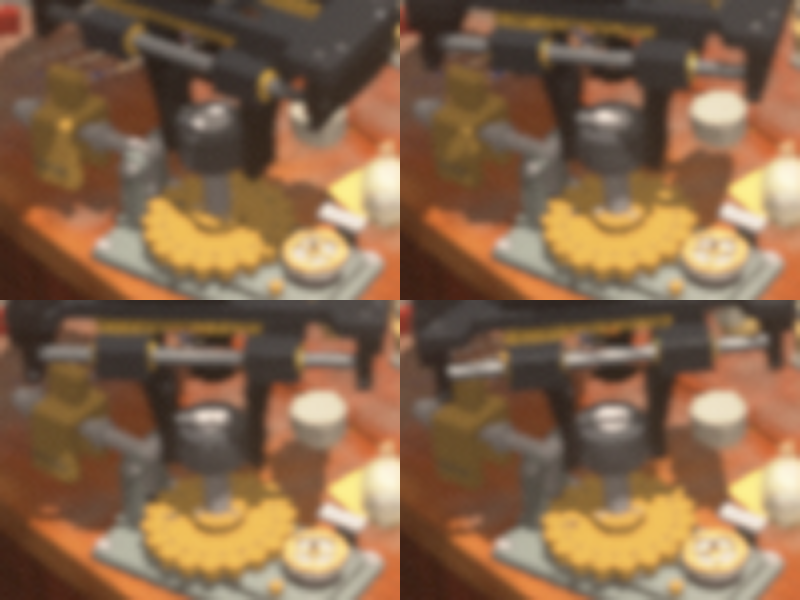

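Request:
move_arm(
  deltas=[
    [-1,0,0,0,-0.03],
    [-1,0,0,0,-0.04],
    [-1,0,0,0,-0.04],
    [-1,0,0,0,-0.04],
    [-1,0,0,0,-0.04],
    [-1,0,0,0,-0.034],
    [-1,0,0,0,0],
    [-1,0,0,0,0],
    [-1,0,0,0,0],
  ],
)

```text
time: 20.92
ee_pos: [0.3868, 0.1805, 0.0738]
eef_rot: [0.793, 0.609, 0.0, -0.001]
ft_force: [-4.7, 5.3, 6.8]
width: 0.0373
```

Run:
```python
from fit import *
snap('scene','s20.png');snap('top','t20.png'); s=r.read_state();print(s['torque'],s['joint_torque'].round(2),s['joint_positions'].round(2))
plan(.388,.1775,.072,-74.8,1,.4)
for l in ['slot_roof','bar_seat','rider_large','rider_small','loupe','oil_cup']:
  for d in r.tip_of('scene',l)[:1]: print(l,cam2w('scene',d['position']).round(4),round(d['confidence'],2))
cv2.imwrite('pics/s20z.png',cv2.resize(cv2.imread('pics/s20.png')[150:235,140:260],None,fx=6,fy=6,interpolation=cv2.INTER_CUBIC))
cv2.imwrite('pics/t20z.png',cv2.resize(cv2.imread('pics/t20.png')[140:260,150:310],None,fx=5,fy=5,interpolation=cv2.INTER_CUBIC))
```

```text
[1.06426436 1.21401917 0.05295087] [ 3.210e+00 -2.516e+01  3.790e+00 -3.120e+01  1.960e+00 -6.900e-01
 -3.000e-02] [-1.11  0.03  0.59  2.16 -0.02  0.96 -0.77]
t 21.02 now [0.3868 0.1806 0.0738] phi -14.96 F [-5.96  4.6   6.28] w 0.0372
[[0.4, -0.105, 0.08, 0.074, 0.6649]]
end [0.388  0.1775 0.072 ] -74.8 max [0.105  0.08   0.074  0.6649]
slot_roof [0.3621 0.2735 0.0643] 0.6
bar_seat [0.3569 0.2723 0.0633] 0.72
rider_large [0.3641 0.2719 0.0261] 0.83
rider_small [ 0.4474 -0.0319 -0.0022] 0.73
loupe [ 0.4316 -0.106  -0.0013] 0.81
oil_cup [0.5467 0.1556 0.001 ] 0.43
```

View pics/s20z.png

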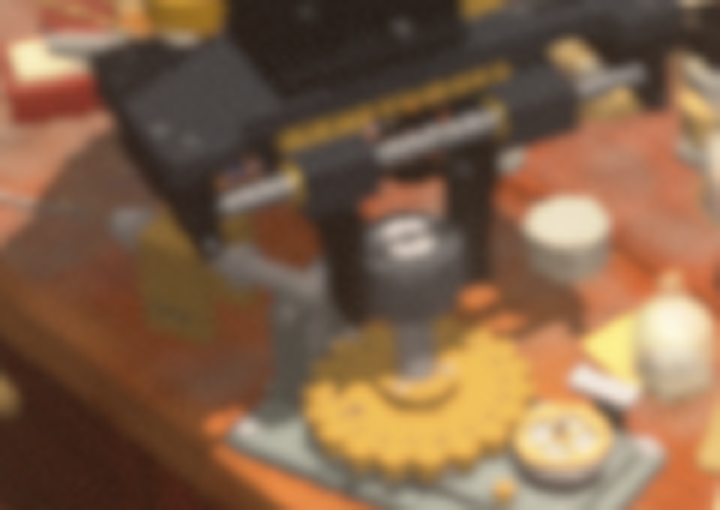

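View pics/t20z.png

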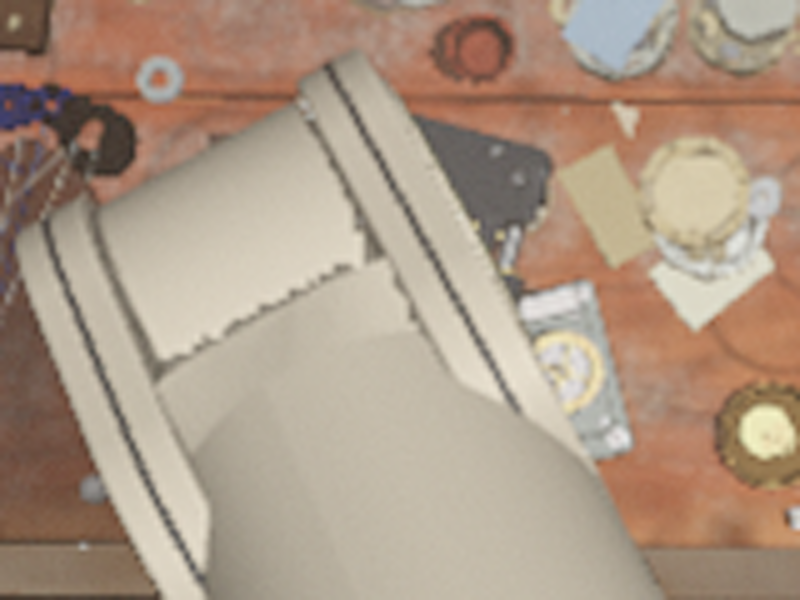

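Run:
```python
from fit import *
o=np.array((195,175));f=14
ims=[]
for n,marks in (('scene0.png',(105,)),('s20.png',())):
    im=cv2.resize(cv2.imread('pics/'+n)[175:200,195:223],None,fx=f,fy=f,interpolation=cv2.INTER_CUBIC)
    for a in (105,125,145,165,185):
        p=(proj('scene',[.3884+.014*np.cos(np.radians(a)),.178+.014*np.sin(np.radians(a)),.098])-o+.5)*f-.5
        cv2.circle(im,tuple(np.int32(p)),3,(0,0,255) if a==165 else (0,255,0),1)
    ims.append(im)
cv2.imwrite('pics/k.png',np.hstack(ims))
```

```text
(no output)
```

View pics/k.png

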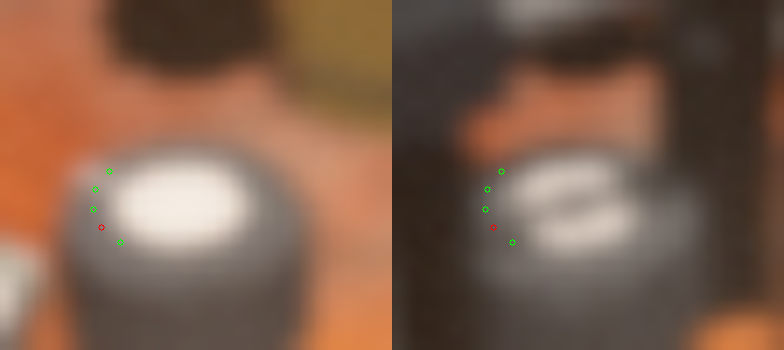

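Request:
move_arm(
  deltas=[
    [-1,0,0,0,0],
    [-1,0,0,0,0],
    [-1,0,0,0,0],
    [-1,0,0,0,0],
    [-1,0,0,0,0],
    [-1,0,0,0,0],
  ],
)

```text
time: 21.82
ee_pos: [0.3868, 0.1805, 0.0738]
eef_rot: [0.793, 0.609, 0.0, -0.001]
ft_force: [-5.3, 5.8, 6.0]
width: 0.0369
```

Run:
```python
from fit import *
snap('scene','s21.png')
plan(.388,.1775,.072,-74.8,1,.4); print(r.read_state()['joint_torque'].round(2))
b=cv2.imread('pics/s21.png'); c=cv2.imread('pics/s13.png'); d=cv2.imread('pics/s16.png')
o=[cv2.resize(x[165:215,150:195],None,fx=5,fy=5,interpolation=cv2.INTER_CUBIC) for x in (c,d,b)]
cv2.imwrite('pics/f21.png',np.hstack(o))
```

```text
t 21.87 now [0.3868 0.1805 0.0738] phi -14.97 F [-4.84  6.08  6.91] w 0.0371
[[0.4, -0.103, 0.079, 0.073, 0.6648]]
end [0.388  0.1775 0.072 ] -74.8 max [0.103  0.079  0.073  0.6648]
[ 3.200e+00 -2.516e+01  3.780e+00 -3.120e+01  1.960e+00 -6.900e-01
 -3.000e-02]
```

View pics/f21.png

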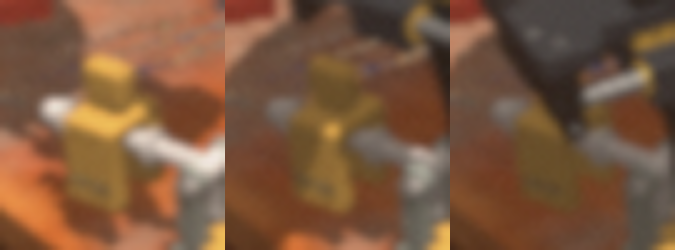

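```bash
python3 -c "
from bench import r
print(r.close_job())"
```

```text
the job is handed in; nothing more can be done
None
```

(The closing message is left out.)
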